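# Find the charged grinding jar by shaking and clamp it in the mill

### The job

One of the three closed grinding jars in the rack still has its loose grinding ball inside; the other two are empty, and as the jars themselves differ in weight, only shaking or rocking them end to end tells which it is. Find that jar and lower it fully into the mill's cradle, lying centred and without being dropped (the rack leaves room for fingers only at a jar's sides and the cradle only at its ends, so lay it down on the clear worktop and take it again the other way), then swing the clamp bar over it and press it fully home. The two empty jars must end lying in the rack as they were, and the blue-capped bottle, tape roll, calculator and tip box nearby stay where they are.

Things in the scene. Friction and masses are not known exactly. Their poses are not given: they have to be found in the camera images.
- rack: Grey-blue storage trough, fixed, 88 x 262 mm, with two long boards 58 mm high, 74 mm apart inside. Origin: under its centre on the worktop; y along its length. Three pockets at y = -92, 0, +92 mm, a jar lying across in each (jar axis along the rack's x), resting 8 mm above the worktop. The boards stand 4 mm from the jars' end faces and as high as the jars' tops; low ribs part the pockets
- mill: Compact shaker mill, fixed: light grey housing 190 x 200 mm, top deck 60 mm high, controls on the front (-x of its frame). Origin: on the worktop under the cradle's centre; x to its back, y along the lying jar's axis, z up. Cradle and swing clamp stand on the deck; forked rest for the clamp in front of the cradle. The worktop between the mill and the rack (150 mm or more) is clear
- cradle (a point): Centre of the cradle's flat floor, 68 mm above the worktop; axes as the mill's. The steel cradle is 36 mm long (y) with two cheeks 54 mm apart (x) and 42 mm high, flared at the top, so a jar lying along y fits with about 2 mm on each side, and its ends stand out 15 mm beyond the cradle on both sides. Nothing limits the jar along y; centre it there
- clamp_hinge (a point): Axis of the clamp bar's hinge, behind the cradle: 68 mm along the mill's +x from the cradle's centre, 62 mm above its floor; the axis runs along the mill's y
- clamp (a joint): Angle of the clamp bar (rad): 0 = fully down over the jar on its rest, grows as it swings up and back; it stands open at about 1.7 to 1.85 (upright, leaning back; 1.9 at most). Stiff hinge of 0.45 N m, stays where it is left; a sprung pad under the bar takes another 3 N over the last 3 mm, so about 6 N on the grip closes it
- clamp_grip (a point): Upper face of the clamp bar's black grip (36 mm long, 22 mm wide, 15 mm thick), at its middle, 123 mm from the hinge axis; axes as the bar's: when the bar is down, as the mill's
- jar_a: Closed steel grinding jar, one of three alike, on its side: 66 mm long, eight-sided collars 50 mm across flats, round body as wide, orange seal ring; 0.25 to 0.63 kg empty. Origin: middle of the underside; x along its axis, z up. Can be gripped across the 50 mm or over its end faces; does not roll. If it holds the ball: hard metal, 28 mm, 0.17 kg, free to run 32 mm along x
- jar_a_mid (a point): Centre of this jar, on its axis, 25 mm above its underside; axes as the jar's
- jar_b: Closed steel grinding jar, one of three alike, on its side: 66 mm long, eight-sided collars 50 mm across flats, round body as wide, orange seal ring; 0.25 to 0.63 kg empty. Origin: middle of the underside; x along its axis, z up. Can be gripped across the 50 mm or over its end faces; does not roll. If it holds the ball: hard metal, 28 mm, 0.17 kg, free to run 32 mm along x
- jar_b_mid (a point): Centre of this jar, on its axis, 25 mm above its underside; axes as the jar's
- jar_c: Closed steel grinding jar, one of three alike, on its side: 66 mm long, eight-sided collars 50 mm across flats, round body as wide, orange seal ring; 0.25 to 0.63 kg empty. Origin: middle of the underside; x along its axis, z up. Can be gripped across the 50 mm or over its end faces; does not roll. If it holds the ball: hard metal, 28 mm, 0.17 kg, free to run 32 mm along x
- jar_c_mid (a point): Centre of this jar, on its axis, 25 mm above its underside; axes as the jar's
- bottle_stock: Bystander: white 250 ml screw bottle with a blue cap, 64 mm wide, 159 mm tall; origin under its centre
- tip_box: Bystander: blue pipette-tip box with a clear lid, 90 x 122 x 68 mm; origin under its centre
- tape_roll: Bystander: green roll of label tape lying flat, 71 mm across, 19 mm high; origin under its centre
- calculator: Bystander: dark pocket calculator lying flat, 128 x 68 x 14 mm; origin under its centre
Things that resemble listed ones, but are neither listed nor needed, are in the scene too. Leave any purple look-alike of the jar_c alone.

How it is judged (in metres and radians):
On the way, in this order (a step that is already met when the one before it is completed fails the run):
1. the jar with the ball has been lifted out of the rack (height (world z) of ball_c0 above 0.085 m), for 0.2 s.
2. the jar with the ball lies in the cradle while the clamp is still open (distance between ball_c0 and cradle below 0.04 m and ((z of jar_a_mid in the frame of cradle between 0.021 and 0.029 m and x of jar_a_mid in the frame of cradle between -0.006 and 0.006 m and y of jar_a_mid in the frame of cradle between -0.012 and 0.012 m and angle between the x axis of jar_a and the y axis of mill, either way round below 0.12 rad) or (z of jar_b_mid in the frame of cradle between 0.021 and 0.029 m and x of jar_b_mid in the frame of cradle between -0.006 and 0.006 m and y of jar_b_mid in the frame of cradle between -0.012 and 0.012 m and angle between the x axis of jar_b and the y axis of mill, either way round below 0.12 rad) or (z of jar_c_mid in the frame of cradle between 0.021 and 0.029 m and x of jar_c_mid in the frame of cradle between -0.006 and 0.006 m and y of jar_c_mid in the frame of cradle between -0.012 and 0.012 m and angle between the x axis of jar_c and the y axis of mill, either way round below 0.12 rad)) and value of joint clamp above 1 rad), for 0.2 s.
At the end, for the whole second after the job is handed in: The jar with the ball lies at rest in the cradle, down on its floor, centred within 12 mm along its axis, with the clamp bar fully down (within 0.035 rad); the other two jars lie at rest in the rack, down on its floor and across it (distance between ball_c0 and cradle below 0.04 m and ((z of jar_a_mid in the frame of cradle between 0.021 and 0.029 m and x of jar_a_mid in the frame of cradle between -0.006 and 0.006 m and y of jar_a_mid in the frame of cradle between -0.012 and 0.012 m and angle between the x axis of jar_a and the y axis of mill, either way round below 0.12 rad) or (z of jar_b_mid in the frame of cradle between 0.021 and 0.029 m and x of jar_b_mid in the frame of cradle between -0.006 and 0.006 m and y of jar_b_mid in the frame of cradle between -0.012 and 0.012 m and angle between the x axis of jar_b and the y axis of mill, either way round below 0.12 rad) or (z of jar_c_mid in the frame of cradle between 0.021 and 0.029 m and x of jar_c_mid in the frame of cradle between -0.006 and 0.006 m and y of jar_c_mid in the frame of cradle between -0.012 and 0.012 m and angle between the x axis of jar_c and the y axis of mill, either way round below 0.12 rad)) and value of joint clamp below 0.035 rad and ((z of jar_a_mid in the frame of rack between 0.028 and 0.039 m and x of jar_a_mid in the frame of rack between -0.009 and 0.009 m and y of jar_a_mid in the frame of rack between -0.115 and 0.115 m and angle between the x axis of jar_a and the x axis of rack, either way round below 0.2 rad) or (z of jar_a_mid in the frame of cradle between 0.021 and 0.029 m and x of jar_a_mid in the frame of cradle between -0.006 and 0.006 m and y of jar_a_mid in the frame of cradle between -0.012 and 0.012 m and angle between the x axis of jar_a and the y axis of mill, either way round below 0.12 rad)) and ((z of jar_b_mid in the frame of rack between 0.028 and 0.039 m and x of jar_b_mid in the frame of rack between -0.009 and 0.009 m and y of jar_b_mid in the frame of rack between -0.115 and 0.115 m and angle between the x axis of jar_b and the x axis of rack, either way round below 0.2 rad) or (z of jar_b_mid in the frame of cradle between 0.021 and 0.029 m and x of jar_b_mid in the frame of cradle between -0.006 and 0.006 m and y of jar_b_mid in the frame of cradle between -0.012 and 0.012 m and angle between the x axis of jar_b and the y axis of mill, either way round below 0.12 rad)) and ((z of jar_c_mid in the frame of rack between 0.028 and 0.039 m and x of jar_c_mid in the frame of rack between -0.009 and 0.009 m and y of jar_c_mid in the frame of rack between -0.115 and 0.115 m and angle between the x axis of jar_c and the x axis of rack, either way round below 0.2 rad) or (z of jar_c_mid in the frame of cradle between 0.021 and 0.029 m and x of jar_c_mid in the frame of cradle between -0.006 and 0.006 m and y of jar_c_mid in the frame of cradle between -0.012 and 0.012 m and angle between the x axis of jar_c and the y axis of mill, either way round below 0.12 rad)) and linear speed of each of jar_a, jar_b, jar_c below 0.02 m/s); the robot touches nothing.
It fails at once if a jar is let go over the cradle more than 8 mm above its seat ((horizontal distance between jar_a_mid and cradle below 0.03 m and z of jar_a_mid in the frame of cradle between 0.033 and 0.12 m and contact force between the fingers and jar_a below 0.3 N) or (horizontal distance between jar_b_mid and cradle below 0.03 m and z of jar_b_mid in the frame of cradle between 0.033 and 0.12 m and contact force between the fingers and jar_b below 0.3 N) or (horizontal distance between jar_c_mid and cradle below 0.03 m and z of jar_c_mid in the frame of cradle between 0.033 and 0.12 m and contact force between the fingers and jar_c below 0.3 N)).
It fails at once if a bystander is shifted by more than 25 mm (distance of any of bottle_stock, tip_box, tape_roll, calculator from where it was at the start of the episode above 0.025 m).
It also fails if it takes over 72 s, if anything falls off the work surface, if the arm or the gripper's body presses on something with over 40 N, if the wrist force passes 120 N, or if a joint passes its speed limit or range.

### The arm

A 6-joint arm with a two-finger parallel gripper is mounted at the origin on a cart in front of the work surface, level with it; the furniture and walls round the work are solid. World frame = base frame: x ahead of the robot, y to its left, z up, the work surface at z = 0. Lengths are in m, angles in degrees, forces in N, time in s.
With the tool pointing down it reaches from about 0.4 to 0.825 m from the base axis. Payload 7 kg.
Tool frame: the origin (TCP) lies midway between the tips of the shut fingers; the grasp point (between the pads) lies r.tcp_to_grasp behind it (r.tcp_to_grasp is the distance from the TCP to the grasp point, in m); x points along the fingers, y is the direction in which the jaws open and shut, and the axes are right-handed (so a half turn about x gives the same grasp; the last joint's range is limited). The gripper opens to 88 mm and grips with 3 to 60 N. Pads are 19 mm wide; open, the fingers measure 130 mm over their backs; the gripper's body (78 mm by 193 mm) begins 47 mm behind the grasp point.
Start: joints at [-24.116, 20.546, 0.682, 0, -70.136, -16.507], TCP at [0.512, -0.439, 0.227] pointing down, gripper open.
Joint ranges: [-176.03, 176.03], [-82.01, 121.73], [-58.28, 71.71], [-173.87, 95.51], [-174.79, -0.11], [-173.66, 173.66]. Speed limits (degrees/s): [136.94, 136.94, 172.46, 180, 180, 180].

### API

Orientations are given as [roll, pitch, yaw] about the fixed x, y, z axes, in that order (R = Rz(yaw) Ry(pitch) Rx(roll)).
In Python, from plant import r gives the robot as it stands.
- The arm moves only by the tool carry_out, never from a script. Its argument "moves" is a list of rows, each a list of 7 numbers: the shift along the world's x, y, z in mm, then the turn, a rotation vector about the world's x, y, z in rad, then the opening in per cent of the stroke, from 0 (shut) to 100 (fully open). In form: [[x, y, z, wx, wy, wz, claw], ...]. A call has 1 to 5 rows; each row is the pose to reach, as a shift and turn from the pose commanded when the call began; what a row does not reach only later rows make up. A row lasts 1/10 s, in which the tool goes at most 50 mm and 8.59 degrees, less where a joint would pass 70% of its speed; a pose out of reach is approached as far as the arm can. A call with a gripper value outside its range is refused whole. The fingers move at their own pace and stop on an object; "squeeze" is the grip in N (left out, the last holds). Time passes only in rows, so rows that repeat a pose let the fingers close. It gives the time, the measured TCP pose, the force and the opening at its end, in the units of the state.
- r.get_state(): the state, without advancing time (a new reading comes with each control period).
- r.capture(name): name is "scene" or "side" or "wrist"; returns the picture (400x640x3 uint8, blue, green, red); there is no depth.
- r.camera_params(name): a dict with "K" (3x3 intrinsics, pixels), "rvec" (rotation vector, rad) and "tvec" (3), from world to camera coordinates, as OpenCV has them. Camera axes: x right, y down, z forward; pixel columns grow to the right and rows downward; lengths in m; the calibration is good to about 2 mm. A picture is of the moment at which its call begins: read the wrist's pose just before it. camera_params takes no time and is no camera call; for the wrist camera it gives the pose at the moment of the call.
- r.close_job(): hands the job in, once; it reports no verdict.
The state is a dict: "time_s": time; "joints": joint angles; "qd": joint speeds; "joint_torque": joint torques, N m; "tcp_pos": TCP position; "eef_rot": TCP orientation; "contact_force": force on the tool from outside, world axes, zero at the start; "moment": the same for the moment, N m; "gripper_width": finger opening in m.
Only numpy, scipy, OpenCV 4.12 (cv2) and the standard library are available. Lean on these libraries where they do the work, as an engineer would, in place of code of your own. Each camera call takes 0.05 s, during which the arm holds its last target. There are 200 camera calls.

## Working session

There is one attempt and no reset: what is moved stays moved. The work goes in short steps, Python scripts to look and compute and a tool call to move; the robot and the scene stay as the last step left them, time stands still between calls to the robot, and variables do not carry over. Pictures are saved under pics/ and viewed, about 8 in all and at most 12, crops included, and the job is handed in when it is done.

Besides the shell and the picture viewer there is one more tool, called after "Emit:" as name(argument=value, ...), one argument or row to a line, values as JSON. carry_out: Moves the arm, as the interface text tells. Its arguments: {"type":"object","properties":{"moves":{"type":"array"},"squeeze":{"type":"number"}},"required":["moves"]}

```bash
ls; mkdir -p pics; cat > h.py <<'E'
import numpy as np, cv2
from plant import r
def ray(cam,uv):
    p=r.camera_params(cam);K=np.array(p["K"]);R=cv2.Rodrigues(np.array(p["rvec"],float))[0];t=np.array(p["tvec"],float).ravel()
    o=-R.T@t;d=R.T@np.linalg.inv(K)@np.array([uv[0],uv[1],1.]);return o,d
def at(cam,uv,z):
    o,d=ray(cam,uv);return o+d*(z-o[2])/d[2]
def proj(cam,P):
    p=r.camera_params(cam)
    return cv2.projectPoints(np.array(P,float).reshape(-1,3),np.array(p["rvec"],float),np.array(p["tvec"],float),np.array(p["K"],float),None)[0][:,0]
E
python3 - <<'E'
from h import *
a=r.capture("scene");b=r.capture("side");cv2.imwrite("pics/scene.png",a);cv2.imwrite("pics/side.png",b);
cv2.imwrite("pics/wrist.png",r.capture("wrist"))
for c in("scene","side"):
  o,d=ray(c,(320,200));print(c,o.round(3),d.round(2))
print(r.get_state(),r.tcp_to_grasp)
E
```

```text
pics
scene [ 1.59  -0.165  1.607] [-0.55  0.13 -0.82]
side [ 0.144 -1.146  1.018] [ 0.27  0.75 -0.6 ]
{'time_s': 0.15, 'joints': array([-2.41151492e+01,  2.05826046e+01,  6.45547274e-01, -1.45653778e-02,
       -7.01369987e+01, -1.65063802e+01]), 'qd': array([ 0.04847699, -0.12186186,  0.15641867,  0.07166184, -0.05652204,
       -0.07780634]), 'joint_torque': array([-3.41758814e-04, -5.83278859e+01,  2.93290114e+01,  7.00120524e+00,
        8.82852415e-03, -1.07004776e-04]), 'tcp_pos': array([ 0.51203066, -0.43924553,  0.22582928]), 'eef_rot': array([ 96.03116403,  89.92468824, 145.40467693]), 'contact_force': array([ 0.30892134, -0.24844891,  0.32850552]), 'moment': array([ 0.00142096, -0.00774818, -0.03121686]), 'gripper_width': 0.08750586559117854} 0.0188
```

View pics/scene.png

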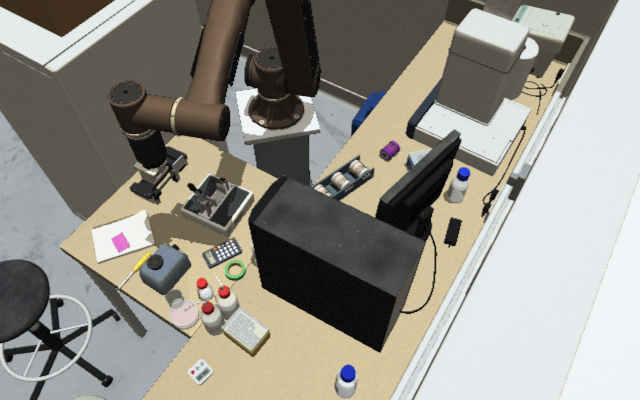

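View pics/side.png

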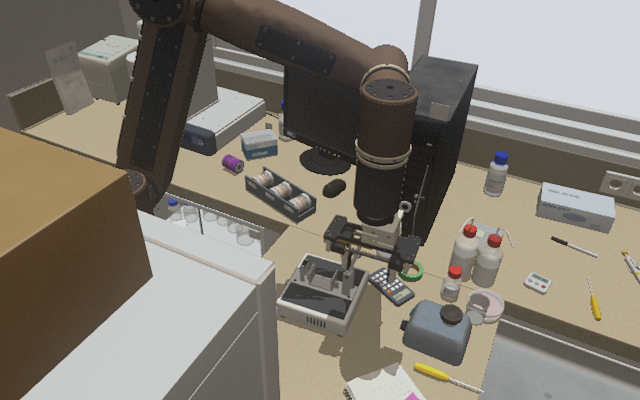

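The side view shows the rack at about (280,193) with three jars at (263,178), (281,190) and (300,203). The mill is at (323,290). The purple look-alike is at (232,163), outside the rack, so the jars I want are the three steel ones with orange rings in the trough. I'll check this in a close crop.

```bash
python3 - <<'E'
import cv2,numpy as np
s=cv2.imread("pics/side.png");c=cv2.imread("pics/scene.png")
f=lambda i,x,y:cv2.resize(i[y:y+75,x:x+100],None,fx=4,fy=4,interpolation=cv2.INTER_CUBIC)
cv2.imwrite("pics/m1.png",np.vstack([np.hstack([f(s,235,155),f(s,275,258)]),np.hstack([f(c,300,140),f(c,170,170)])]))
E
```

```text
(no output)
```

View pics/m1.png

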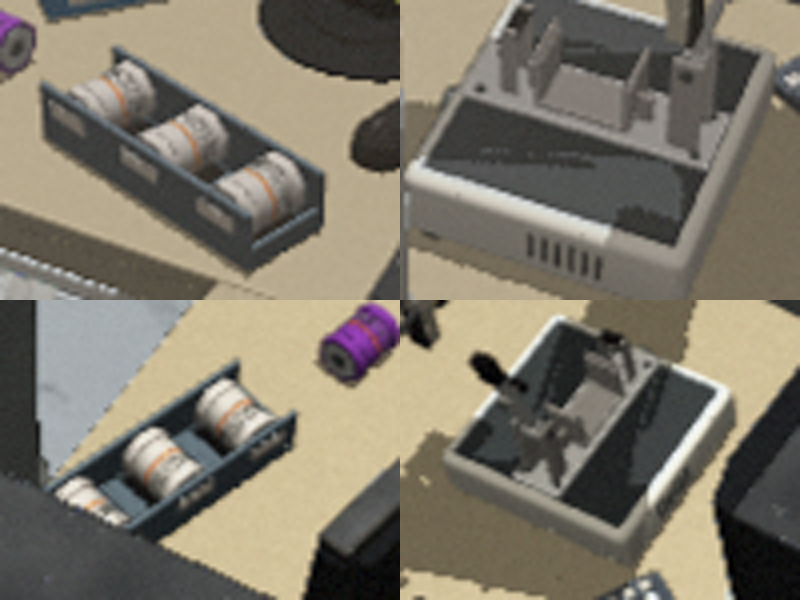

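```bash
python3 - <<'E'
from h import *
R=[at("side",p,.058) for p in [(245.5,176.25),(297.5,208),(263,167),(315.75,198.75)]]
print("rack",np.round(R,3),"c",np.mean(R,0).round(4))
d=R[1]-R[0];e=R[3]-R[2];print(np.linalg.norm(d),np.linalg.norm(e),np.linalg.norm(R[2]-R[0]),[np.degrees(np.arctan2(v[1],v[0])) for v in(d,e,R[2]-R[0],R[3]-R[1])])
M=[at("scene",p,.055) for p in [(182.5,207.5),(209.5,174.5),(253,191.5),(225.5,230)]]
print("mill",np.round(M,3),np.mean(M,0).round(4))
for i in range(4):
  v=M[(i+1)%4]-M[i];print(np.linalg.norm(v),np.degrees(np.arctan2(v[1],v[0])))
S=lambda a,b:(170+(a-400)/4,170+(b-300)/4)
print("rest",at("scene",S(612,335),.12),"hinge",at("scene",S(545,430),.13),"grip",at("scene",S(490,365),.25))
for n,p in dict(tape=(234,269),calc=(222,252),bluejug=(165,268),bottle=(346,385)).items(): print(n,at("scene",p,.015).round(3))
E
```

```text
rack [[0.366 0.253 0.058]
 [0.487 0.035 0.058]
 [0.436 0.292 0.058]
 [0.557 0.065 0.058]] c [0.4615 0.1613 0.058 ]
0.2490244139417145 0.25738996332316266 0.0802279157406236 [np.float64(-61.05669819613916), np.float64(-62.13213092160347), np.float64(29.47412393299605), np.float64(23.20443113299114)]
mill [[ 0.468 -0.42   0.055]
 [ 0.339 -0.309  0.055]
 [ 0.453 -0.16   0.055]
 [ 0.597 -0.279  0.055]] [ 0.464  -0.2922  0.055 ]
0.16989202087432673 139.41915467866727
0.18782470237793764 52.48943790231403
0.18618903212798416 -39.59217184040914
0.19086876552810114 -132.44508691718528
rest [ 0.42108917 -0.25774333  0.12      ] hinge [ 0.51897603 -0.32562343  0.13      ] grip [ 0.5319953  -0.35012449  0.25      ]
tape [ 0.733 -0.272  0.015]
calc [ 0.658 -0.305  0.015]
bluejug [ 0.678 -0.503  0.015]
bottle [1.19  0.007 0.015]
```

Emit:
carry_out(
  moves=[
    [0, 0, 50, 0, 0, 0, 75],
    [0, 0, 100, 0, 0, 0, 75],
    [0, 0, 150, 0, 0, 0, 75],
    [-10, 20, 200, 0, 0, 0, 75],
    [-20, 60, 220, 0, 0, 0, 75],
  ],
)

```text
time_s: 0.65
tcp_pos: [0.4925, -0.381, 0.4491]
eef_rot: [-100.7, 89.9, -51.4]
contact_force: [1.0, 0.3, 1.0]
gripper_width: 0.066
```

Emit:
carry_out(
  moves=[
    [-10, 50, 0, 0, 0, 0, 75],
    [-20, 90, 0, 0, 0, 0, 75],
    [-30, 120, 0, 0, 0, 0, 75],
    [-30, 120, 0, 0, 0, 0, 75],
  ],
)

```text
time_s: 1.05
tcp_pos: [0.4611, -0.2568, 0.4481]
eef_rot: [-48.1, 89.8, 1.4]
contact_force: [0.0, 0.6, 0.2]
gripper_width: 0.0655
```

```bash
python3 - <<'E'
from h import *
s=r.get_state();print(s["tcp_pos"],s["eef_rot"],s["contact_force"],s["moment"],s["gripper_width"])
o,d=ray("wrist",(320,200));print(o,d);p=r.camera_params("wrist")
cv2.imwrite("pics/w1.png",r.capture("wrist"));np.savez("w1.npz",**{k:np.array(v) for k,v in p.items()})
E
```

```text
[ 0.46107758 -0.2568406   0.44814236] [-48.13885417  89.82578775   1.40120895] [0.02920487 0.56951629 0.2334799 ] [-0.01860869  0.00623275 -0.0027721 ] 0.06550801593581854
[ 0.41804436 -0.30550668  0.60619697] [ 0.1570949   0.19486392 -0.96821869]
```

View pics/w1.png

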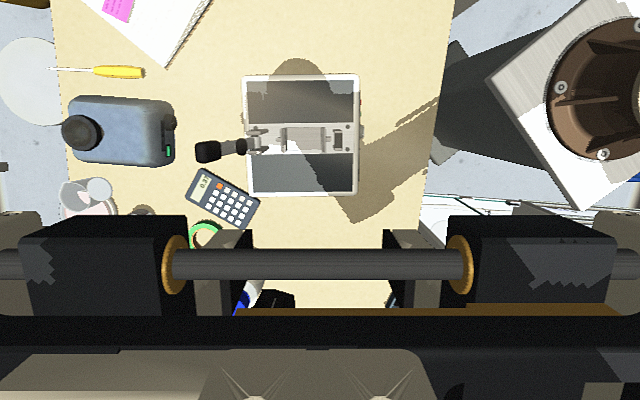

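The wrist view from above shows the mill deck spanning columns 245–358 and rows 73–195. The cradle is at about (306,139), the fork rest at (337,140), and the open clamp points left with its grip at (207,151). The calculator at (224,198) and the tape at (205,235) are close by.

```bash
python3 - <<'E'
import cv2
i=cv2.imread("pics/w1.png")[60:210,185:385]
cv2.imwrite("pics/w1c.png",cv2.resize(i,None,fx=4,fy=4,interpolation=cv2.INTER_CUBIC))
E
```

```text
(no output)
```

View pics/w1c.png

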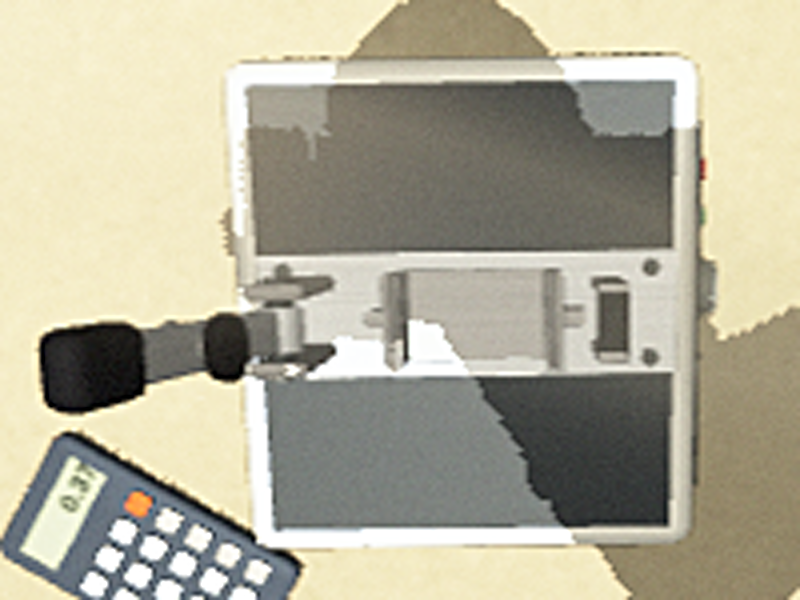

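```bash
cat >> h.py <<'E'
def atf(f,uv,z):
    p=np.load(f);R=cv2.Rodrigues(p["rvec"])[0];t=p["tvec"].ravel();o=-R.T@t;d=R.T@np.linalg.inv(p["K"])@np.array([uv[0],uv[1],1.]);return o+d*(z-o[2])/d[2]
E
python3 - <<'E'
from h import *
C=lambda a,b:(185+a/4,60+b/4)
q=lambda a,b,z:atf("w1.npz",C(a,b),z)
n=lambda a,b:(round(float(np.linalg.norm((b-a)[:2])),4),round(float(np.degrees(np.arctan2(*(b-a)[1::-1]))),2))
l,rr=q(386,320,.110),q(562,316,.110);print("cheek tops outer mid",(l+rr)/2,n(rr,l))
l,rr=q(407,320,.068),q(546,317,.068);print("floor",(l+rr)/2,n(rr,l))
t,b=q(475,268,.1),q(475,369,.1);print("rows",(t+b)/2,n(t,b))
D=[q(*c,.057) for c in[(230,65),(695,60),(690,542),(258,545)]];print(np.mean(D,0),[n(D[i],D[(i+1)%4]) for i in range(4)])
a,b=q(282,272,.068),q(650,267,.068);c,d=q(650,357,.068),q(285,370,.068);print("screws",n(b,a),n(c,d), n(b,c))
print("strip top edge",n(q(675,251,.064),q(262,257,.064)),"grip",q(92,368,.26))
# calc
print("calc",[atf("w1.npz",p,.014).round(3) for p in[(200,168),(260,203),(247,228),(186,195)]])
E
```

```text
cheek tops outer mid [ 0.45713362 -0.29237646  0.11      ] (0.0654, -39.15)
floor [ 0.45980013 -0.29045671  0.068     ] (0.0561, -39.22)
rows [ 0.45785786 -0.29158133  0.1       ] (0.0378, 48.98)
[ 0.46190023 -0.29380837  0.057     ] [(0.1827, 140.12), (0.1948, 50.71), (0.1854, -40.01), (0.1944, -130.09)]
screws (0.1471, -39.68) (0.1485, -38.41) (0.0357, 50.86)
strip top edge (0.1658, -39.63) grip [ 0.52993081 -0.35148026  0.26      ]
calc [array([ 0.641, -0.373,  0.014]), array([ 0.603, -0.254,  0.014]), array([ 0.655, -0.234,  0.014]), array([ 0.697, -0.354,  0.014])]
```

Emit:
carry_out(
  moves=[
    [0, 50, 0, 0, 0, -0.1, 75],
    [0, 100, 0, 0, 0, -0.2, 75],
    [0, 150, 0, 0, 0, -0.3, 75],
    [0, 200, 0, 0, 0, -0.36, 75],
    [0, 240, 0, 0, 0, -0.36, 75],
  ],
)

```text
time_s: 1.6
tcp_pos: [0.4624, -0.0178, 0.4463]
eef_rot: [153.6, 90.0, -177.7]
contact_force: [1.2, 0.6, -0.5]
gripper_width: 0.0655
```

Emit:
carry_out(
  moves=[
    [0, 50, -20, 0, 0, 0, 75],
    [0, 90, -40, 0, 0, 0, 75],
    [0, 90, -40, 0, 0, 0, 75],
    [0, 90, -40, 0, 0, 0, 75],
  ],
)

```text
time_s: 2.0
tcp_pos: [0.4626, 0.0711, 0.4057]
eef_rot: [-170.9, 89.9, -142.1]
contact_force: [0.6, -0.5, 1.0]
gripper_width: 0.0658
```

```bash
python3 - <<'E'
from h import *
s=r.get_state();print(s["tcp_pos"],s["eef_rot"],s["moment"])
p=r.camera_params("wrist");cv2.imwrite("pics/w2.png",r.capture("wrist"));np.savez("w2.npz",**{k:np.array(v) for k,v in p.items()})
E
```

```text
[0.46263193 0.07110713 0.40568753] [-170.93307156   89.86481269 -142.0734647 ] [-0.05470456  0.00023628  0.01582732]
```

View pics/w2.png

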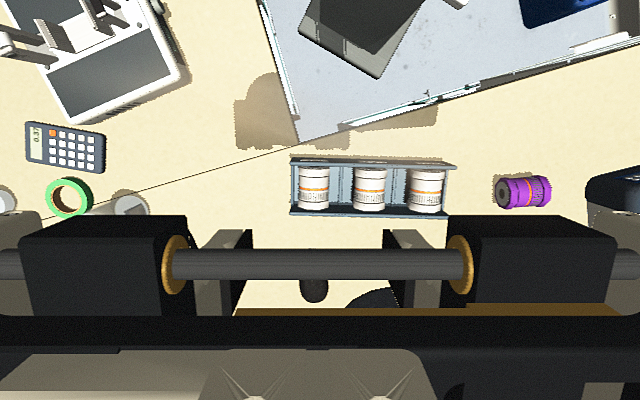

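Over the rack, the jars are at (314,188), (370,189) and (427,190). The purple look-alike is at (523,192), well outside the trough.

```bash
python3 - <<'E'
import cv2
i=cv2.imread("pics/w2.png")[145:225,280:480]
cv2.imwrite("pics/w2c.png",cv2.resize(i,None,fx=4,fy=4,interpolation=cv2.INTER_CUBIC))
E
```

```text
(no output)
```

View pics/w2c.png

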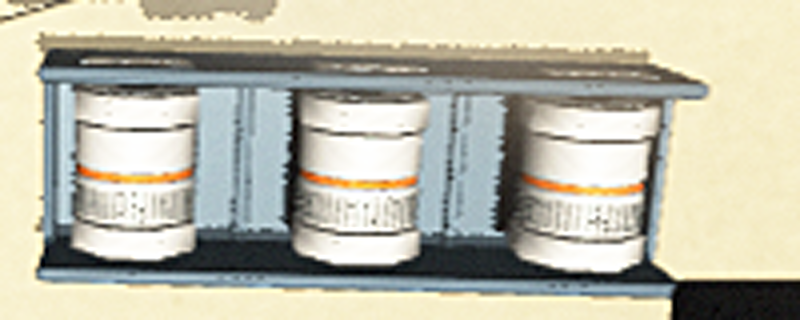

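```bash
python3 - <<'E'
from h import *
q=lambda a,b,z:atf("w2.npz",(280+a/4,145+b/4),z)
n=lambda a,b:(round(float(np.linalg.norm((b-a)[:2])),4),round(float(np.degrees(np.arctan2(*(b-a)[1::-1]))),2))
D=[q(42,75,.058),q(707,91,.058),q(672,290,.058),q(40,274,.058)]
print(np.round(D,4).tolist(),np.mean(D,0),[n(D[i],D[(i+1)%4]) for i in range(4)])
a=np.mean(D,0)
J=[]
for l,rr,t,b in [((75,172),(192,172),(135,92),(134,255)),((301,180),(418,180),(364,95),(356,262)),((520,186),(648,186),(590,100),(580,268))]:
  m=(q(*l,.035)+q(*rr,.035))/2; e=(q(*t,.05)+q(*b,.05))/2; J.append(m);print(m.round(4),e.round(4),n(q(*l,.035),q(*rr,.035)),n(q(*b,.05),q(*t,.05)))
print(n(J[0],J[2]),n(J[0],J[1]),n(J[1],J[2]))
o=atf("w2.npz",(320,200),.0);print(o)
E
```

```text
[[0.4873, 0.039, 0.058], [0.3686, 0.2671, 0.058], [0.4419, 0.3009, 0.058], [0.5585, 0.0756, 0.058]] [0.46405881 0.17064344 0.058     ] [(0.2572, 117.49), (0.0807, 24.75), (0.2537, -62.64), (0.08, -152.82)]
[0.5083 0.0904 0.035 ] [0.5061 0.0899 0.05  ] (0.048, 118.87) (0.0665, -151.62)
[0.4663 0.1734 0.035 ] [0.4645 0.1698 0.05  ] (0.0481, 118.87) (0.0683, -151.58)
[0.4239 0.2556 0.035 ] [0.423  0.2497 0.05  ] (0.0527, 118.87) (0.0689, -149.87)
(0.1855, 117.05) (0.093, 116.8) (0.0925, 117.31)
[0.52840793 0.11437903 0.        ]
```

Emit:
carry_out(
  moves=[
    [22, 10, -40, 0, 0, -0.026, 75],
    [44, 19, -90, 0, 0, -0.026, 75],
    [44, 19, -140, 0, 0, -0.026, 75],
    [44, 19, -190, 0, 0, -0.026, 75],
    [44, 19, -240, 0, 0, -0.026, 75],
  ],
  squeeze=40,
)

```text
time_s: 2.55
tcp_pos: [0.5073, 0.0879, 0.1704]
eef_rot: [-9.5, 89.9, 17.7]
contact_force: [1.8, 1.5, 0.1]
gripper_width: 0.0658
```

Emit:
carry_out(
  moves=[
    [0, 0, -40, 0, 0, 0, 75],
    [0, 0, -70, 0, 0, 0, 75],
    [0, 0, -70, 0, 0, 0, 75],
  ],
)

```text
time_s: 2.85
tcp_pos: [0.5046, 0.0869, 0.0981]
eef_rot: [-179.5, 89.6, -152.4]
contact_force: [-0.1, 0.4, -0.4]
gripper_width: 0.0659
```

```bash
python3 - <<'E'
from h import *
s=r.get_state();print(s["time_s"],s["tcp_pos"],s["eef_rot"],s["moment"],s["contact_force"])
im=r.capture("side");c=im[145:235,230:350];cv2.imwrite("pics/s2.png",cv2.resize(c,None,fx=5,fy=5,interpolation=cv2.INTER_CUBIC))
E
```

```text
2.85 [0.50457364 0.08686126 0.09807207] [-179.54015704   89.59736925 -152.44740558] [-0.03928725 -0.05020642 -0.03265783] [-0.06988259  0.40880137 -0.37335904]
```

View pics/s2.png

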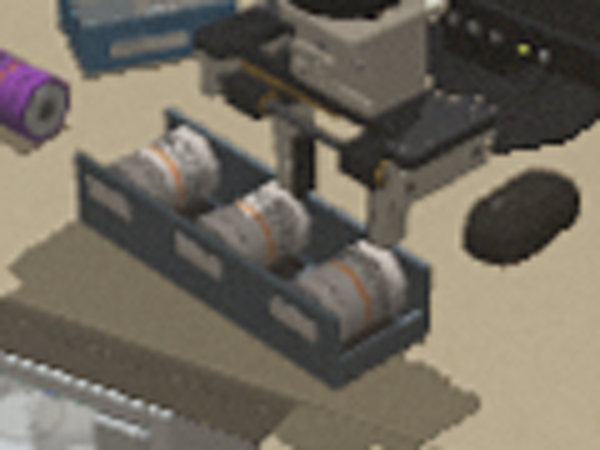

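The picture shows the fingers straddling the nearest jar, so I'm going down on it.

Emit:
carry_out(
  moves=[
    [2, 2, -40, 0, 0, 0, 75],
    [2, 2, -65, 0, 0, 0, 75],
    [2, 2, -82, 0, 0, 0, 75],
    [2, 2, -82, 0, 0, 0, 75],
  ],
)

```text
time_s: 3.3
tcp_pos: [0.5115, 0.0918, 0.0204]
eef_rot: [-12.7, 89.7, 14.6]
contact_force: [12.1, -4.2, -25.8]
gripper_width: 0.0659
```

Emit:
carry_out(
  moves=[
    [0, 0, 0, 0, 0, 0, 50],
    [0, 0, 0, 0, 0, 0, 50],
    [0, 0, 0, 0, 0, 0, 50],
    [0, 0, 0, 0, 0, 0, 50],
  ],
)

```text
time_s: 3.7
tcp_pos: [0.5124, 0.0907, 0.0236]
eef_rot: [-21.7, 89.7, 5.6]
contact_force: [2.5, -9.9, 11.5]
gripper_width: 0.0499
```

Emit:
carry_out(
  moves=[
    [0, 0, 0, 0, 0, 0, 20],
    [0, 0, 20, 0, 0, 0, 20],
    [0, 0, 60, 0, 0, 0, 20],
    [0, 0, 100, 0, 0, 0, 20],
    [0, 0, 130, 0, 0, 0, 20],
  ],
)

```text
time_s: 4.2
tcp_pos: [0.5098, 0.0913, 0.1542]
eef_rot: [-0.7, 89.7, 26.5]
contact_force: [0.5, 0.8, -6.7]
gripper_width: 0.05
```

```bash
cat > st.py <<'E'
from h import *
import sys,json
from scipy.spatial.transform import Rotation as Ro
s=r.get_state();R=Ro.from_euler("xyz",s["eef_rot"],degrees=True).as_matrix()
print("t",s["time_s"],"tcp",s["tcp_pos"].round(4),"xax",R[:,0].round(3),"yang",round(np.degrees(np.arctan2(R[1,1],R[0,1])),2),"w",round(s["gripper_width"],4))
f,m=s["contact_force"],s["moment"];print("F",f.round(2),"M",m.round(3),"Ftool",(R.T@f).round(2),"Mtool",(R.T@m).round(3))
E
python3 st.py
```

```text
t 4.2 tcp [0.5098 0.0913 0.1542] xax [ 0.004  0.002 -1.   ] yang 117.21 w 0.05
F [ 0.51  0.83 -6.75] M [ 0.144 -0.307 -0.014] Ftool [6.75 0.5  0.8 ] Mtool [ 0.014 -0.339 -0.013]
```

Emit:
carry_out(
  moves=[
    [0, 0, 10, -0.06, 0.12, 0, 20],
    [0, 0, 20, -0.12, 0.24, 0, 20],
    [0, 0, 20, -0.18, 0.36, 0, 20],
    [0, 0, 20, -0.18, 0.36, 0, 20],
    [0, 0, 20, -0.18, 0.36, 0, 20],
  ],
)

```text
time_s: 4.7
tcp_pos: [0.5094, 0.0915, 0.1691]
eef_rot: [179.3, 67.0, -153.5]
contact_force: [-0.1, -0.4, -5.7]
gripper_width: 0.0497
```

Emit:
carry_out(
  moves=[
    [0, 0, 0, 0, 0, 0, 20],
    [0, 0, 0, 0, 0, 0, 20],
  ],
)

```text
time_s: 4.9
tcp_pos: [0.5083, 0.0912, 0.1711]
eef_rot: [179.3, 67.1, -153.5]
contact_force: [0.3, 0.2, -6.1]
gripper_width: 0.0498
```

```bash
python3 st.py
```

```text
t 4.9 tcp [0.5083 0.0912 0.1711] xax [-0.347 -0.173 -0.922] yang 117.19 w 0.0498
F [ 0.29  0.23 -6.09] M [ 0.948 -1.952 -0.015] Ftool [5.47 0.04 2.7 ] Mtool [ 0.024 -2.17  -0.043]
```

Emit:
carry_out(
  moves=[
    [0, 0, 0, 0.06, -0.12, 0, 20],
    [0, 0, 0, 0.12, -0.24, 0, 20],
    [0, 0, 0, 0.18, -0.36, 0, 20],
    [0, 0, 0, 0.18, -0.36, 0, 20],
    [0, 0, 0, 0.18, -0.36, 0, 20],
  ],
)

```text
time_s: 5.4
tcp_pos: [0.507, 0.0907, 0.1716]
eef_rot: [3.1, 89.8, 30.4]
contact_force: [-0.1, -0.3, -5.7]
gripper_width: 0.0495
```

```bash
python3 st.py
```

```text
t 5.4 tcp [0.507  0.0907 0.1716] xax [ 0.002  0.001 -1.   ] yang 117.27 w 0.0495
F [-0.14 -0.33 -5.74] M [ 0.076 -0.14   0.01 ] Ftool [ 5.73 -0.23 -0.29] Mtool [-0.01  -0.16   0.004]
```

Emit:
carry_out(
  moves=[
    [0, 0, 0, 0.06, -0.12, 0, 20],
    [0, 0, 0, 0.12, -0.24, 0, 20],
    [0, 0, 0, 0.18, -0.36, 0, 20],
    [0, 0, 0, 0.18, -0.36, 0, 20],
    [0, 0, 0, 0.18, -0.36, 0, 20],
  ],
)

```text
time_s: 5.9
tcp_pos: [0.5068, 0.0904, 0.1692]
eef_rot: [-0.8, 67.1, 26.5]
contact_force: [-0.2, 1.3, -5.5]
gripper_width: 0.0502
```

Emit:
carry_out(
  moves=[
    [0, 0, 0, 0, 0, 0, 20],
    [0, 0, 0, 0, 0, 0, 20],
  ],
)

```text
time_s: 6.1
tcp_pos: [0.5096, 0.0923, 0.1703]
eef_rot: [-0.7, 66.9, 26.5]
contact_force: [0.8, 0.1, -5.4]
gripper_width: 0.0496
```

```bash
python3 st.py
```

```text
t 6.1 tcp [0.5096 0.0923 0.1703] xax [ 0.351  0.175 -0.92 ] yang 117.21 w 0.0496
F [ 0.76  0.15 -5.39] M [-0.946  1.836  0.029] Ftool [ 5.25 -0.19 -1.43] Mtool [-0.037  2.066  0.014]
```

Emit:
carry_out(
  moves=[
    [0, 0, 0, -0.06, 0.12, 0, 20],
    [0, 0, 0, -0.12, 0.24, 0, 20],
    [0, 0, 0, -0.18, 0.36, 0, 20],
    [0, 0, 0, -0.18, 0.36, 0, 20],
    [0, 0, 0, -0.18, 0.36, 0, 20],
  ],
)

```text
time_s: 6.6
tcp_pos: [0.5099, 0.0925, 0.1683]
eef_rot: [165.8, 90.0, -167.0]
contact_force: [-1.0, 0.3, -7.1]
gripper_width: 0.0494
```

```bash
python3 st.py
```

```text
t 6.6 tcp [0.5099 0.0925 0.1683] xax [-0.001 -0.    -1.   ] yang 117.24 w 0.0494
F [-1.04  0.25 -7.07] M [-0.03  -0.037 -0.05 ] Ftool [ 7.07  0.7  -0.81] Mtool [ 0.05  -0.019 -0.044]
```

```bash
cat > av.py <<'E'
from h import *
from scipy.spatial.transform import Rotation as Ro
A=[]
for k in range(8):
    r.capture("side");s=r.get_state();R=Ro.from_euler("xyz",s["eef_rot"],degrees=True).as_matrix()
    A.append([*(R.T@s["moment"]),s["contact_force"][2],R[2,2]*1000])
A=np.array(A);print(s["time_s"],A[:,1].round(3),"mean",A.mean(0).round(4),"sem",(A.std(0)/8**.5).round(4))
E
python3 av.py
```

```text
7.0 [-0.017 -0.003  0.021  0.009 -0.011 -0.046 -0.008 -0.066] mean [-0.0167 -0.015  -0.0243 -6.0438  0.9402] sem [0.0108 0.0094 0.0061 0.2158 0.203 ]
```

Emit:
carry_out(
  moves=[
    [0, 0, 0, -0.06, 0.12, 0, 20],
    [0, 0, 0, -0.12, 0.24, 0, 20],
    [0, 0, 0, -0.18, 0.36, 0, 20],
    [0, 0, 0, -0.18, 0.36, 0, 20],
    [0, 0, 0, -0.18, 0.36, 0, 20],
  ],
)

```text
time_s: 7.5
tcp_pos: [0.5089, 0.0919, 0.1678]
eef_rot: [179.3, 66.9, -153.4]
contact_force: [-0.2, -0.6, -5.9]
gripper_width: 0.0497
```

Emit:
carry_out(
  moves=[
    [0, 0, 0, 0.06, -0.12, 0, 20],
    [0, 0, 0, 0.12, -0.24, 0, 20],
    [0, 0, 0, 0.18, -0.36, 0, 20],
    [0, 0, 0, 0.18, -0.36, 0, 20],
    [0, 0, 0, 0.18, -0.36, 0, 20],
  ],
)

```text
time_s: 8.0
tcp_pos: [0.5071, 0.0907, 0.1719]
eef_rot: [2.7, 89.7, 30.0]
contact_force: [0.6, 0.9, -6.5]
gripper_width: 0.0491
```

```bash
python3 av.py
```

```text
8.4 [-0.094 -0.099 -0.127 -0.066 -0.085 -0.034 -0.098 -0.124] mean [-5.4000e-03 -9.1000e-02 -5.2000e-03 -6.3292e+00  7.1480e-01] sem [0.0095 0.01   0.0087 0.1291 0.5705]
```

```bash
python3 - <<'E'
from h import *
for p in[(297,143),(298,143),(150,186),(0,228),(260,130),(186,75)]: print(p,atf("w2.npz",p,0).round(3))
p=np.load("w2.npz")
for P in [(.52,-.06,0),(.54,-.06,0),(.5,-.05,0)]:print(P,cv2.projectPoints(np.array([P]),p["rvec"],p["tvec"],p["K"],None)[0].ravel())
E
```

```text
(297, 143) [0.46  0.032 0.   ]
(298, 143) [0.459 0.033 0.   ]
(150, 186) [ 0.65  -0.158  0.   ]
(0, 228) [ 0.853 -0.366  0.   ]
(260, 130) [ 0.471 -0.033  0.   ]
(186, 75) [ 0.451 -0.176  0.   ]
(0.52, -0.06, 0) [232.64906265 147.77405342]
(0.54, -0.06, 0) [227.64273875 158.08048696]
(0.5, -0.05, 0) [243.07927043 140.21123518]
```

The moment about the jaw axis jumped by about 0.076 N m between the two rocking directions. A ball running 32 mm should give about 0.054, so this jar is a likely candidate. I'll lay it on the worktop and run the same test on another jar to compare.

Emit:
carry_out(
  moves=[
    [-2, -40, 0, 0, 0, 0, 20],
    [-5, -85, 0, 0, 0, 0, 20],
    [-8, -130, -20, 0, 0, 0, 20],
    [-9, -172, -60, 0, 0, 0, 20],
    [-9, -172, -100, 0, 0, 0, 20],
  ],
)

```text
time_s: 8.9
tcp_pos: [0.5007, -0.0833, 0.0698]
eef_rot: [-27.3, 89.8, -0.2]
contact_force: [1.0, 0.8, -7.3]
gripper_width: 0.0496
```

Emit:
carry_out(
  moves=[
    [0, 0, -20, 0, 0, 0, 20],
    [0, 0, -35, 0, 0, 0, 20],
    [0, 0, -46, 0, 0, 0, 20],
    [0, 0, -50, 0, 0, 0, 20],
    [0, 0, -50, 0, 0, 0, 20],
  ],
)

```text
time_s: 9.4
tcp_pos: [0.4995, -0.0804, 0.0192]
eef_rot: [174.7, 90.0, -158.1]
contact_force: [0.3, 0.0, -6.3]
gripper_width: 0.0492
```

```bash
python3 st.py
```

```text
t 9.4 tcp [ 0.4995 -0.0804  0.0192] xax [-0.001 -0.    -1.   ] yang 117.28 w 0.0492
F [ 0.3   0.01 -6.34] M [-0.043 -0.048  0.011] Ftool [ 6.34 -0.13  0.27] Mtool [-0.011 -0.023 -0.06 ]
```

Not touching yet, so I'll lower until there is contact.

Emit:
carry_out(
  moves=[
    [0, 0, -2, 0, 0, 0, 20],
    [0, 0, -4, 0, 0, 0, 20],
    [0, 0, -4, 0, 0, 0, 20],
  ],
)

```text
time_s: 9.7
tcp_pos: [0.4995, -0.0803, 0.0158]
eef_rot: [-11.4, 90.0, 15.9]
contact_force: [-0.3, 0.4, -6.2]
gripper_width: 0.0497
```

Emit:
carry_out(
  moves=[
    [0, 0, -2, 0, 0, 0, 20],
    [0, 0, -4, 0, 0, 0, 20],
    [0, 0, -4, 0, 0, 0, 20],
  ],
)

```text
time_s: 10.0
tcp_pos: [0.4999, -0.0802, 0.0141]
eef_rot: [-30.5, 89.9, -3.2]
contact_force: [-10.2, 6.7, 27.0]
gripper_width: 0.0497
```

Emit:
carry_out(
  moves=[
    [0, 0, 3, 0, 0, 0, 20],
    [0, 0, 3, 0, 0, 0, 75],
    [0, 0, 3, 0, 0, 0, 75],
    [0, 0, 10, 0, 0, 0, 75],
    [0, 0, 55, 0, 0, 0, 75],
  ],
)

```text
time_s: 10.5
tcp_pos: [0.4962, -0.081, 0.0633]
eef_rot: [161.7, 89.5, -171.1]
contact_force: [0.7, -0.1, -0.8]
gripper_width: 0.0651
```

Emit:
carry_out(
  moves=[
    [0, 0, 45, 0, 0, 0, 75],
    [-8, 50, 80, 0, 0, 0, 75],
    [-16, 100, 80, 0, 0, 0, 75],
    [-24, 150, 80, 0, 0, 0, 75],
    [-30, 200, 80, 0, 0, 0, 75],
  ],
)

```text
time_s: 11.0
tcp_pos: [0.4705, 0.1099, 0.1477]
eef_rot: [4.4, 89.9, 31.6]
contact_force: [1.5, -0.4, -0.4]
gripper_width: 0.0658
```

Emit:
carry_out(
  moves=[
    [-5, 50, 0, 0, 0, 0, 75],
    [-5, 52, -20, 0, 0, 0, 75],
    [-5, 52, -40, 0, 0, 0, 75],
    [-5, 52, -40, 0, 0, 0, 75],
  ],
)

```text
time_s: 11.4
tcp_pos: [0.4642, 0.1598, 0.1046]
eef_rot: [-172.1, 89.8, -144.8]
contact_force: [0.3, 0.2, 0.6]
gripper_width: 0.0654
```

```bash
python3 st.py; python3 - <<'E'
from h import *
im=r.capture("side")[145:265,220:380];cv2.imwrite("pics/s3.png",cv2.resize(im,None,fx=4,fy=4,interpolation=cv2.INTER_CUBIC))
E
```

```text
t 11.4 tcp [0.4642 0.1598 0.1046] xax [-0.003 -0.002 -1.   ] yang 117.3 w 0.0654
F [0.31 0.24 0.56] M [-0.064  0.007 -0.016] Ftool [-0.56  0.07  0.39] Mtool [ 0.017  0.036 -0.053]
```

View pics/s3.png

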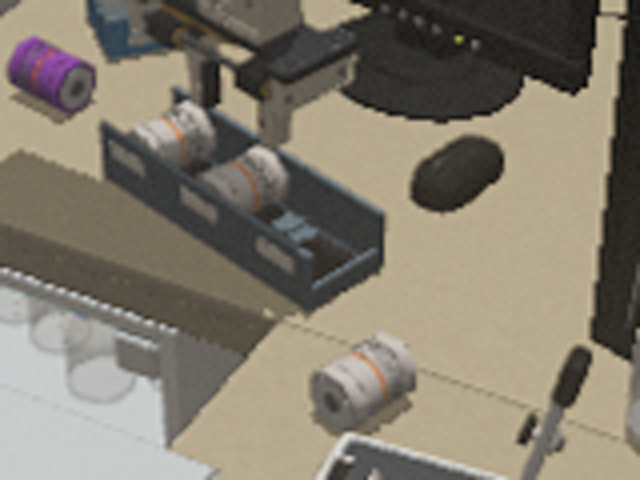

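Emit:
carry_out(
  moves=[
    [3, 13, 0, 0, 0, 0, 75],
    [3, 13, -25, 0, 0, 0, 75],
    [3, 13, -25, 0, 0, 0, 75],
  ],
)

```text
time_s: 11.75
tcp_pos: [0.4683, 0.1729, 0.0805]
eef_rot: [-174.8, 89.9, -147.6]
contact_force: [-0.5, 0.7, 0.7]
gripper_width: 0.0655
```

Emit:
carry_out(
  moves=[
    [-1, 0, -30, 0, 0, 0, 75],
    [-1, 0, -50, 0, 0, 0, 75],
    [-1, 0, -56, 0, 0, 0, 75],
    [-1, 0, -56, 0, 0, 0, 75],
  ],
)

```text
time_s: 12.15
tcp_pos: [0.468, 0.1731, 0.0257]
eef_rot: [-150.0, 90.0, -122.7]
contact_force: [0.1, -0.2, 0.6]
gripper_width: 0.0657
```

Emit:
carry_out(
  moves=[
    [0, 0, 0, 0, 0, 0, 50],
    [0, 0, 0, 0, 0, 0, 20],
    [0, 0, 0, 0, 0, 0, 20],
    [0, 0, 0, 0, 0, 0, 20],
  ],
)

```text
time_s: 12.55
tcp_pos: [0.4685, 0.1735, 0.0266]
eef_rot: [-2.0, 89.9, 25.3]
contact_force: [-0.4, -1.8, 7.5]
gripper_width: 0.0496
```

Emit:
carry_out(
  moves=[
    [0, 0, 20, 0, 0, 0, 20],
    [0, 0, 60, 0, 0, 0, 20],
    [0, 0, 100, 0, 0, 0, 20],
    [0, 0, 140, 0, 0, 0, 20],
    [0, 0, 140, 0, 0, 0, 20],
  ],
)

```text
time_s: 13.05
tcp_pos: [0.4702, 0.1749, 0.1709]
eef_rot: [9.0, 89.5, 36.3]
contact_force: [0.5, 0.2, -4.7]
gripper_width: 0.0497
```

```bash
python3 st.py
```

```text
t 13.05 tcp [0.4702 0.1749 0.1709] xax [ 0.008  0.006 -1.   ] yang 117.31 w 0.0497
F [ 0.49  0.24 -4.71] M [ 0.147 -0.268 -0.003] Ftool [ 4.72 -0.02  0.51] Mtool [ 0.002 -0.306  0.008]
```

Same test, same sequence: tilt −, level, read; then tilt +, level, read.

Emit:
carry_out(
  moves=[
    [0, 0, 0, 0.06, -0.12, 0, 20],
    [0, 0, 0, 0.12, -0.24, 0, 20],
    [0, 0, 0, 0.18, -0.36, 0, 20],
    [0, 0, 0, 0.18, -0.36, 0, 20],
    [0, 0, 0, 0.18, -0.36, 0, 20],
  ],
)

```text
time_s: 13.55
tcp_pos: [0.4641, 0.1694, 0.1621]
eef_rot: [-1.0, 67.3, 26.3]
contact_force: [1.2, 1.4, -4.1]
gripper_width: 0.0496
```

Emit:
carry_out(
  moves=[
    [0, 0, 0, -0.06, 0.12, 0, 20],
    [0, 0, 0, -0.12, 0.24, 0, 20],
    [0, 0, 0, -0.18, 0.36, 0, 20],
    [0, 0, 0, -0.18, 0.36, 0, 20],
    [0, 0, 0, -0.18, 0.36, 0, 20],
  ],
)

```text
time_s: 14.05
tcp_pos: [0.4689, 0.1743, 0.1642]
eef_rot: [149.8, 89.9, 177.0]
contact_force: [0.1, -0.9, -4.8]
gripper_width: 0.0493
```

```bash
python3 av.py
```

```text
14.45 [ 0.034  0.017 -0.012 -0.043  0.007  0.003 -0.045 -0.015] mean [-4.3000e-03 -6.7000e-03 -2.4400e-02 -5.0966e+00  6.6910e-01] sem [0.0114 0.0092 0.0082 0.1195 0.2551]
```

Emit:
carry_out(
  moves=[
    [0, 0, 0, -0.06, 0.12, 0, 20],
    [0, 0, 0, -0.12, 0.24, 0, 20],
    [0, 0, 0, -0.18, 0.36, 0, 20],
    [0, 0, 0, -0.18, 0.36, 0, 20],
    [0, 0, 0, -0.18, 0.36, 0, 20],
  ],
)

```text
time_s: 14.95
tcp_pos: [0.4682, 0.1734, 0.1638]
eef_rot: [179.4, 66.9, -153.4]
contact_force: [-0.2, -1.1, -4.9]
gripper_width: 0.0496
```

Emit:
carry_out(
  moves=[
    [0, 0, 0, 0.06, -0.12, 0, 20],
    [0, 0, 0, 0.12, -0.24, 0, 20],
    [0, 0, 0, 0.18, -0.36, 0, 20],
    [0, 0, 0, 0.18, -0.36, 0, 20],
    [0, 0, 0, 0.18, -0.36, 0, 20],
  ],
)

```text
time_s: 15.45
tcp_pos: [0.4664, 0.1725, 0.1677]
eef_rot: [13.7, 89.7, 41.0]
contact_force: [0.6, 0.2, -4.8]
gripper_width: 0.0497
```

```bash
python3 av.py
```

```text
15.85 [-0.207 -0.145 -0.054 -0.075 -0.085 -0.038 -0.071 -0.023] mean [-0.0129 -0.0872 -0.0345 -4.8424  0.9304] sem [0.0116 0.02   0.0091 0.1369 0.5886]
```

The two jars give similar numbers with settling drift on top, so the test is inconclusive. I'll let the arm settle longer and correct for the measured tilt.

```bash
cat > av.py <<'E'
from h import *
from scipy.spatial.transform import Rotation as Ro
A=[]
for k in range(14):
    r.capture("side");s=r.get_state();R=Ro.from_euler("xyz",s["eef_rot"],degrees=True).as_matrix()
    y=R[:,1];ax=np.array([y[1],-y[0],0]);ax/=np.linalg.norm(ax)
    A.append([R[:,1]@s["moment"],1000*R[:,0]@ax,s["contact_force"][2]])
A=np.array(A);print(s["time_s"],"My",A[:,0].round(3),"tilt mrad",A[:,1].round(1),"\nmean",A.mean(0).round(4),"sem",(A.std(0)/14**.5).round(4),"corr",(A[:,0]-5.4e-3*A[:,1]).mean().round(4),(A[:,0]+5.4e-3*A[:,1]).mean().round(4))
E
python3 av.py
```

```text
16.55 My [-0.069 -0.071 -0.046 -0.06  -0.056 -0.035 -0.078  0.012 -0.046 -0.056
  0.005 -0.061 -0.061 -0.047] tilt mrad [-1.1 -1.  -0.9 -0.7 -0.6 -0.4 -0.3 -0.2 -0.1 -0.   0.   0.   0.1  0.1] 
mean [-0.0478 -0.3669 -5.084 ] sem [0.0068 0.1096 0.1144] corr -0.0458 -0.0498
```

Emit:
carry_out(
  moves=[
    [0, 0, 0, 0.06, -0.12, 0, 20],
    [0, 0, 0, 0.12, -0.24, 0, 20],
    [0, 0, 0, 0.18, -0.36, 0, 20],
    [0, 0, 0, 0.18, -0.36, 0, 20],
    [0, 0, 0, 0.18, -0.36, 0, 20],
  ],
)

```text
time_s: 17.05
tcp_pos: [0.465, 0.1702, 0.1634]
eef_rot: [-1.0, 67.2, 26.3]
contact_force: [1.2, 1.1, -3.7]
gripper_width: 0.0494
```

Emit:
carry_out(
  moves=[
    [0, 0, 0, -0.06, 0.12, 0, 20],
    [0, 0, 0, -0.12, 0.24, 0, 20],
    [0, 0, 0, -0.18, 0.36, 0, 20],
    [0, 0, 0, -0.18, 0.36, 0, 20],
    [0, 0, 0, -0.18, 0.36, 0, 20],
  ],
)

```text
time_s: 17.55
tcp_pos: [0.4695, 0.1746, 0.165]
eef_rot: [54.1, 90.0, 81.3]
contact_force: [-0.6, -0.6, -6.3]
gripper_width: 0.0498
```

Emit:
carry_out(
  moves=[
    [0, 0, 0, 0, 0, 0, 20],
    [0, 0, 0, 0, 0, 0, 20],
    [0, 0, 0, 0, 0, 0, 20],
    [0, 0, 0, 0, 0, 0, 20],
  ],
)

```text
time_s: 17.95
tcp_pos: [0.4675, 0.1731, 0.166]
eef_rot: [13.2, 89.9, 40.5]
contact_force: [-0.1, 0.3, -4.2]
gripper_width: 0.0497
```

```bash
python3 av.py
```

```text
18.65 My [-0.052 -0.034 -0.047 -0.039 -0.014 -0.081 -0.009 -0.086 -0.014 -0.078
 -0.017 -0.072 -0.029 -0.044] tilt mrad [ 1.2  1.   0.7  0.6  0.4  0.3  0.1  0.  -0.1 -0.1 -0.1 -0.1 -0.1 -0.1] 
mean [-0.0441  0.2712 -4.7198] sem [0.0069 0.1188 0.127 ] corr -0.0456 -0.0427
```

Once settled, jar 2 shows only 0.004 ± 0.01 N m between the two directions, so it is empty. I'll put it back.

Emit:
carry_out(
  moves=[
    [0, 0, -50, 0, 0, 0, 20],
    [0, 0, -80, 0, 0, 0, 20],
    [0, 0, -100, 0, 0, 0, 20],
    [0, 0, -120, 0, 0, 0, 20],
    [0, 0, -130, 0, 0, 0, 20],
  ],
)

```text
time_s: 19.15
tcp_pos: [0.4672, 0.1727, 0.0338]
eef_rot: [-165.6, 89.9, -138.4]
contact_force: [0.2, -0.5, -4.5]
gripper_width: 0.0497
```

Emit:
carry_out(
  moves=[
    [0, 0, -6, 0, 0, 0, 20],
    [0, 0, -11, 0, 0, 0, 20],
    [0, 0, -11, 0, 0, 0, 20],
    [0, 0, -11, 0, 0, 0, 20],
  ],
)

```text
time_s: 19.55
tcp_pos: [0.4682, 0.1734, 0.0263]
eef_rot: [-5.3, 89.9, 22.0]
contact_force: [-6.1, -2.3, 10.1]
gripper_width: 0.0499
```

Emit:
carry_out(
  moves=[
    [0, 0, 0, 0, 0, 0, 75],
    [0, 0, 0, 0, 0, 0, 75],
    [0, 0, 10, 0, 0, 0, 75],
    [0, 0, 60, 0, 0, 0, 75],
    [0, 0, 110, 0, 0, 0, 75],
  ],
)

```text
time_s: 20.05
tcp_pos: [0.4673, 0.1727, 0.1359]
eef_rot: [-156.8, 89.9, -129.5]
contact_force: [1.9, 1.7, 0.9]
gripper_width: 0.0656
```

Emit:
carry_out(
  moves=[
    [6, -45, 20, 0, 0, -0.14, 100],
    [12, -90, 20, 0, 0, -0.28, 100],
    [18, -135, 20, 0, 0, -0.42, 100],
    [24, -180, 20, 0, 0, -0.56, 100],
    [30, -225, 20, 0, 0, -0.7, 100],
  ],
)

```text
time_s: 20.55
tcp_pos: [0.4981, -0.0535, 0.1559]
eef_rot: [22.8, 89.9, 9.6]
contact_force: [1.6, 1.2, -0.3]
gripper_width: 0.0873
```

Emit:
carry_out(
  moves=[
    [2, -28, 0, 0, 0, -0.15, 100],
    [2, -28, 0, 0, 0, -0.3, 100],
    [2, -28, 0, 0, 0, -0.45, 100],
    [2, -28, 0, 0, 0, -0.6, 100],
    [2, -28, 0, 0, 0, -0.75, 100],
  ],
)

```text
time_s: 21.05
tcp_pos: [0.5, -0.0801, 0.1555]
eef_rot: [57.8, 89.9, 1.7]
contact_force: [1.0, 0.4, -0.4]
gripper_width: 0.0874
```

Emit:
carry_out(
  moves=[
    [0, 0, 0, 0, 0, -0.121, 100],
    [0, 0, 0, 0, 0, -0.121, 100],
    [0, 0, 0, 0, 0, -0.121, 100],
  ],
)

```text
time_s: 21.35
tcp_pos: [0.4999, -0.0798, 0.1551]
eef_rot: [68.2, 90.0, 5.6]
contact_force: [1.4, -0.0, 0.3]
gripper_width: 0.0878
```

```bash
python3 st.py;python3 - <<'E'
from h import *
print(r.get_state()["joints"])
p=r.camera_params("wrist");w=r.capture("wrist");np.savez("w3.npz",**{k:np.array(v) for k,v in p.items()})
im=r.capture("side")[145:265,220:380];a=cv2.resize(im,None,fx=2.5,fy=2.5,interpolation=cv2.INTER_CUBIC)
cv2.imwrite("pics/s4.png",np.hstack([w[:300],a]));cv2.imwrite("pics/w3.png",w)
E
```

```text
t 21.35 tcp [ 0.4999 -0.0798  0.1551] xax [ 0.001  0.    -1.   ] yang 27.46 w 0.0878
F [ 1.36 -0.04  0.34] M [-0.085 -0.062 -0.028] Ftool [-0.34  1.19  0.66] Mtool [ 0.028 -0.104  0.016]
[ 1.31965735e+01  8.14246523e+00 -2.61560320e+01  7.67800797e-03
 -5.56538583e+01 -1.65740017e+02]
```

Emit:
carry_out(
  moves=[
    [0, 0, -50, 0, 0, 0, 100],
    [0, 0, -95, 0, 0, 0, 100],
    [0, 0, -125, 0, 0, 0, 100],
    [0, 0, -144, 0, 0, 0, 100],
    [0, 0, -145, 0, 0, 0, 100],
  ],
)

```text
time_s: 21.95
tcp_pos: [0.4979, -0.0801, 0.007]
eef_rot: [-106.5, 89.7, -169.2]
contact_force: [-0.2, -1.1, 0.6]
gripper_width: 0.0876
```

Emit:
carry_out(
  moves=[
    [0, 0, 0, 0, 0, 0, 60],
    [0, 0, 0, 0, 0, 0, 40],
    [0, 0, 0, 0, 0, 0, 40],
    [0, 0, 0, 0, 0, 0, 40],
  ],
  squeeze=55,
)

```text
time_s: 22.35
tcp_pos: [0.4984, -0.0803, 0.0103]
eef_rot: [-104.3, 89.9, -167.1]
contact_force: [-4.2, -2.1, 3.8]
gripper_width: 0.0658
```

```bash
python3 st.py
```

```text
t 22.35 tcp [ 0.4984 -0.0803  0.0103] xax [-0.002 -0.    -1.   ] yang 27.24 w 0.0658
F [-4.23 -2.08  3.82] M [-1.076  1.935 -0.08 ] Ftool [-3.81 -4.72 -0.08] Mtool [ 0.081 -0.071 -2.212]
```

Gripped over the ends (65.8 mm). I'll lift it and repeat the rocking test, settled this time.

Emit:
carry_out(
  moves=[
    [0, 0, 20, 0, 0, 0, 40],
    [0, 0, 65, 0, 0, 0, 40],
    [0, 0, 110, 0, 0, 0, 40],
    [0, 0, 150, 0, 0, 0, 40],
    [0, 0, 150, 0, 0, 0, 40],
  ],
)

```text
time_s: 22.85
tcp_pos: [0.5033, -0.0795, 0.166]
eef_rot: [69.8, 89.3, 7.1]
contact_force: [2.2, 0.2, -5.4]
gripper_width: 0.0656
```

Emit:
carry_out(
  moves=[
    [0, 0, 0, 0.06, -0.12, 0, 40],
    [0, 0, 0, 0.12, -0.24, 0, 40],
    [0, 0, 0, 0.18, -0.36, 0, 40],
    [0, 0, 0, 0.18, -0.36, 0, 40],
    [0, 0, 0, 0.18, -0.36, 0, 40],
  ],
)

```text
time_s: 23.35
tcp_pos: [0.4985, -0.0804, 0.1593]
eef_rot: [89.4, 67.0, 26.6]
contact_force: [0.9, 0.0, -6.2]
gripper_width: 0.0659
```

Emit:
carry_out(
  moves=[
    [0, 0, 0, -0.06, 0.12, 0, 40],
    [0, 0, 0, -0.12, 0.24, 0, 40],
    [0, 0, 0, -0.18, 0.36, 0, 40],
    [0, 0, 0, -0.18, 0.36, 0, 40],
    [0, 0, 0, -0.18, 0.36, 0, 40],
  ],
)

```text
time_s: 23.85
tcp_pos: [0.5007, -0.0788, 0.1583]
eef_rot: [-101.6, 89.9, -164.2]
contact_force: [-0.2, 0.7, -6.5]
gripper_width: 0.066
```

Emit:
carry_out(
  moves=[
    [0, 0, 0, 0, 0, 0, 40],
    [0, 0, 0, 0, 0, 0, 40],
    [0, 0, 0, 0, 0, 0, 40],
    [0, 0, 0, 0, 0, 0, 40],
  ],
)

```text
time_s: 24.25
tcp_pos: [0.4995, -0.0801, 0.1598]
eef_rot: [80.1, 89.9, 17.3]
contact_force: [-0.4, 0.2, -6.6]
gripper_width: 0.0659
```

```bash
sed -i 's/y=R\[:,1\];ax=.*/ax=R[:,1]/; s/R\[:,1\]@s\["moment"\]/R[:,2]@s["moment"]/' av.py; python3 av.py;python3 st.py
```

```text
24.95 My [ 0.024  0.011 -0.035 -0.039 -0.013 -0.033 -0.065 -0.069 -0.076  0.001
 -0.022 -0.028 -0.003 -0.025] tilt mrad [ 0.  0. -0.  0. -0. -0. -0.  0.  0.  0.  0.  0. -0. -0.] 
mean [-0.0267  0.     -6.054 ] sem [0.0076 0.     0.1266] corr -0.0267 -0.0267
t 24.95 tcp [ 0.4997 -0.0798  0.1594] xax [-0. -0. -1.] yang 27.25 w 0.0655
F [-0.27 -0.64 -5.98] M [-0.135 -0.041  0.001] Ftool [ 5.98 -0.54  0.45] Mtool [-0.001 -0.139 -0.025]
```

Emit:
carry_out(
  moves=[
    [0, 0, 0, -0.06, 0.12, 0, 40],
    [0, 0, 0, -0.12, 0.24, 0, 40],
    [0, 0, 0, -0.18, 0.36, 0, 40],
    [0, 0, 0, -0.18, 0.36, 0, 40],
    [0, 0, 0, -0.18, 0.36, 0, 40],
  ],
)

```text
time_s: 25.45
tcp_pos: [0.5004, -0.0792, 0.1577]
eef_rot: [-90.8, 66.9, -153.5]
contact_force: [0.2, -0.3, -5.1]
gripper_width: 0.0658
```

Emit:
carry_out(
  moves=[
    [0, 0, 0, 0.06, -0.12, 0, 40],
    [0, 0, 0, 0.12, -0.24, 0, 40],
    [0, 0, 0, 0.18, -0.36, 0, 40],
    [0, 0, 0, 0.18, -0.36, 0, 40],
    [0, 0, 0, 0.18, -0.36, 0, 40],
  ],
)

```text
time_s: 25.95
tcp_pos: [0.4988, -0.0806, 0.1614]
eef_rot: [71.7, 89.8, 8.9]
contact_force: [0.7, -0.8, -5.4]
gripper_width: 0.0654
```

Emit:
carry_out(
  moves=[
    [0, 0, 0, 0, 0, 0, 40],
    [0, 0, 0, 0, 0, 0, 40],
    [0, 0, 0, 0, 0, 0, 40],
    [0, 0, 0, 0, 0, 0, 40],
  ],
)

```text
time_s: 26.35
tcp_pos: [0.5, -0.0796, 0.1589]
eef_rot: [-101.6, 89.9, -164.3]
contact_force: [-0.7, 0.1, -5.7]
gripper_width: 0.0656
```

```bash
python3 av.py;python3 st.py
```

```text
27.05 My [-0.031 -0.046 -0.013 -0.006 -0.059  0.031 -0.017 -0.002 -0.027 -0.036
 -0.038  0.018 -0.002 -0.007] tilt mrad [-0. -0.  0.  0.  0. -0.  0. -0.  0. -0. -0.  0.  0. -0.] 
mean [-0.0168 -0.     -6.1463] sem [0.0063 0.     0.1101] corr -0.0168 -0.0168
t 27.05 tcp [ 0.4997 -0.0798  0.1594] xax [ 0.  0. -1.] yang 27.25 w 0.0655
F [ 0.07  0.51 -6.26] M [-0.121 -0.054 -0.021] Ftool [ 6.26  0.29 -0.42] Mtool [ 0.021 -0.132 -0.007]
```

The level-hold test could miss the ball if it rolls back. A better measure is the step in moment between small and large tilts of opposite sign, since the ball always sits at the low end.

Emit:
carry_out(
  moves=[
    [0, 0, 0, 0.018, -0.036, 0, 40],
    [0, 0, 0, 0.018, -0.036, 0, 40],
    [0, 0, 0, 0.018, -0.036, 0, 40],
    [0, 0, 0, 0.018, -0.036, 0, 40],
    [0, 0, 0, 0.018, -0.036, 0, 40],
  ],
)

```text
time_s: 27.55
tcp_pos: [0.4999, -0.0798, 0.1594]
eef_rot: [89.2, 87.7, 26.5]
contact_force: [-0.1, -0.0, -5.8]
gripper_width: 0.0656
```

```bash
cat > tl.py <<'E'
from h import *
import sys
from scipy.spatial.transform import Rotation as Ro
i=int(sys.argv[1]);A=[]   # i: tool axis (1=y,2=z) perpendicular to jar axis
for k in range(12):
    r.capture("side");s=r.get_state();R=Ro.from_euler("xyz",s["eef_rot"],degrees=True).as_matrix()
    n=R[:,i].copy();n[2]=0;n/=np.linalg.norm(n)
    A.append([n@s["moment"],np.cross([0,0,-1],R[:,0])@n,s["contact_force"][2]])
A=np.array(A);print(s["time_s"],"M",A[:,0].round(3),"mean",A.mean(0).round(4),"sem",(A.std(0)/12**.5).round(4))
E
python3 tl.py 2
```

```text
28.15 M [-0.186 -0.166 -0.196 -0.22  -0.201 -0.199 -0.219 -0.161 -0.224 -0.214
 -0.174 -0.186] mean [-0.1956  0.04   -5.9221] sem [5.900e-03 1.000e-04 1.388e-01]
```

Emit:
carry_out(
  moves=[
    [0, 0, 0, 0.06, -0.12, 0, 40],
    [0, 0, 0, 0.092, -0.177, 0, 40],
    [0, 0, 0, 0.092, -0.177, 0, 40],
    [0, 0, 0, 0.092, -0.177, 0, 40],
    [0, 0, 0, 0.092, -0.177, 0, 40],
  ],
)

```text
time_s: 28.65
tcp_pos: [0.5003, -0.0798, 0.1597]
eef_rot: [90.0, 76.3, 27.2]
contact_force: [0.6, -0.3, -6.7]
gripper_width: 0.0656
```

```bash
python3 tl.py 2
```

```text
29.25 M [-1.27  -1.34  -1.329 -1.297 -1.334 -1.345 -1.381 -1.288 -1.336 -1.312
 -1.321 -1.292] mean [-1.3204  0.2368 -6.1156] sem [8.400e-03 1.000e-04 1.539e-01]
```

Emit:
carry_out(
  moves=[
    [0, 0, 0, -0.06, 0.12, 0, 40],
    [0, 0, 0, -0.12, 0.24, 0, 40],
    [0, 0, 0, -0.18, 0.35, 0, 40],
    [0, 0, 0, -0.22, 0.426, 0, 40],
    [0, 0, 0, -0.22, 0.426, 0, 40],
  ],
)

```text
time_s: 29.75
tcp_pos: [0.5017, -0.0787, 0.1579]
eef_rot: [-89.9, 76.1, -152.6]
contact_force: [-1.7, -0.6, -8.6]
gripper_width: 0.0659
```

Emit:
carry_out(
  moves=[
    [0, 0, 0, 0, 0, 0, 40],
    [0, 0, 0, 0, 0, 0, 40],
  ],
)

```text
time_s: 29.95
tcp_pos: [0.4996, -0.0799, 0.1595]
eef_rot: [-90.0, 76.4, -152.7]
contact_force: [-0.7, -0.4, -5.3]
gripper_width: 0.0656
```

```bash
python3 tl.py 2
```

```text
30.55 M [1.256 1.212 1.263 1.272 1.275 1.233 1.27  1.191 1.267 1.266 1.248 1.239] mean [ 1.2493 -0.2363 -5.9351] sem [0.0073 0.0002 0.1058]
```

Emit:
carry_out(
  moves=[
    [0, 0, 0, 0.06, -0.12, 0, 40],
    [0, 0, 0, 0.092, -0.177, 0, 40],
    [0, 0, 0, 0.092, -0.177, 0, 40],
    [0, 0, 0, 0.092, -0.177, 0, 40],
    [0, 0, 0, 0.092, -0.177, 0, 40],
  ],
)

```text
time_s: 31.05
tcp_pos: [0.5001, -0.0798, 0.1594]
eef_rot: [-90.4, 87.6, -153.1]
contact_force: [-0.7, 1.2, -5.3]
gripper_width: 0.0657
```

```bash
python3 tl.py 2
```

```text
31.65 M [0.242 0.174 0.211 0.204 0.164 0.214 0.153 0.217 0.195 0.197 0.177 0.156] mean [ 0.192  -0.0411 -5.958 ] sem [7.600e-03 1.000e-04 1.237e-01]
```

The step fits as J ≈ −0.064 ± 0.012 N m. The sign is right for a ball at the low end, and the expected size is 0.053. I'll repeat the small-tilt pair to confirm it before committing.

Emit:
carry_out(
  moves=[
    [0, 0, 0, 0.036, -0.072, 0, 40],
    [0, 0, 0, 0.036, -0.072, 0, 40],
    [0, 0, 0, 0.036, -0.072, 0, 40],
    [0, 0, 0, 0.036, -0.072, 0, 40],
    [0, 0, 0, 0.036, -0.072, 0, 40],
  ],
)

```text
time_s: 32.15
tcp_pos: [0.5001, -0.0797, 0.1594]
eef_rot: [89.1, 87.7, 26.4]
contact_force: [-0.0, -0.2, -6.0]
gripper_width: 0.0657
```

```bash
python3 tl.py 2
```

```text
32.75 M [-0.203 -0.232 -0.192 -0.289 -0.196 -0.229 -0.252 -0.253 -0.262 -0.166
 -0.229 -0.218] mean [-0.2268  0.0399 -6.2992] sem [9.500e-03 1.000e-04 1.464e-01]
```

Emit:
carry_out(
  moves=[
    [0, 0, 0, -0.036, 0.072, 0, 40],
    [0, 0, 0, -0.036, 0.072, 0, 40],
    [0, 0, 0, -0.036, 0.072, 0, 40],
    [0, 0, 0, -0.036, 0.072, 0, 40],
    [0, 0, 0, -0.036, 0.072, 0, 40],
  ],
)

```text
time_s: 33.25
tcp_pos: [0.4994, -0.0799, 0.1595]
eef_rot: [-90.9, 87.7, -153.6]
contact_force: [0.7, -0.2, -5.8]
gripper_width: 0.0657
```

```bash
python3 tl.py 2; python3 st.py
```

```text
33.85 M [0.153 0.179 0.191 0.18  0.124 0.153 0.177 0.186 0.168 0.134 0.157 0.154] mean [ 0.1631 -0.0399 -5.9714] sem [5.800e-03 1.000e-04 1.111e-01]
t 33.85 tcp [ 0.4997 -0.0798  0.1594] xax [-0.036 -0.018 -0.999] yang 27.25 w 0.066
F [ 0.08  0.32 -5.64] M [ 0.017 -0.165 -0.007] Ftool [ 5.63  0.44 -0.24] Mtool [ 0.009 -0.06   0.154]
```

The repeat gives a slope of 4.85 N m/rad at small tilt against 5.43 at large. A rigid load would give equal slopes, so the ball is in this jar. I'm taking it to hover over the cradle.

Emit:
carry_out(
  moves=[
    [0, 0, 0, 0.018, -0.036, 0, 40],
    [0, 0, 5, 0.018, -0.036, 0, 40],
    [-2, -15, 10, 0.018, -0.036, 0, 40],
  ],
)

```text
time_s: 34.15
tcp_pos: [0.4978, -0.0943, 0.17]
eef_rot: [-91.1, 90.0, -153.8]
contact_force: [0.9, -0.4, -6.1]
gripper_width: 0.0656
```

Emit:
carry_out(
  moves=[
    [-4, -20, 0, 0, 0, 0.13, 40],
    [-9, -50, 0, 0, 0, 0.26, 40],
    [-16, -90, 0, 0, 0, 0.38, 40],
    [-24, -130, 0, 0, 0, 0.406, 40],
    [-32, -165, 0, 0, 0, 0.406, 40],
  ],
)

```text
time_s: 34.65
tcp_pos: [0.4655, -0.2615, 0.1699]
eef_rot: [-97.3, 90.0, -136.7]
contact_force: [1.1, -0.1, -7.0]
gripper_width: 0.0656
```

Emit:
carry_out(
  moves=[
    [-4, -20, 0, 0, 0, 0, 40],
    [-7, -31, 0, 0, 0, 0, 40],
    [-7, -31, 0, 0, 0, 0, 40],
    [-7, -31, 0, 0, 0, 0, 40],
  ],
)

```text
time_s: 35.05
tcp_pos: [0.4588, -0.2906, 0.1694]
eef_rot: [-164.8, 90.0, 155.7]
contact_force: [0.7, -0.1, -6.0]
gripper_width: 0.066
```

```bash
python3 st.py
```

```text
t 35.05 tcp [ 0.4588 -0.2906  0.1694] xax [-0.  0. -1.] yang 50.48 w 0.066
F [ 0.73 -0.06 -5.95] M [-0.066 -0.073 -0.009] Ftool [5.95 0.42 0.61] Mtool [ 0.009 -0.098 -0.004]
```

Aligned to about 0.5 mm. I'll lower to just above the cheeks and look.

Emit:
carry_out(
  moves=[
    [0, 0, -15, 0, 0, 0, 40],
    [0, 0, -30, 0, 0, 0, 40],
    [0, 0, -40, 0, 0, 0, 40],
    [0, 0, -44, 0, 0, 0, 40],
    [0, 0, -44, 0, 0, 0, 40],
  ],
)

```text
time_s: 35.55
tcp_pos: [0.4588, -0.2904, 0.1251]
eef_rot: [-146.3, 89.9, 174.3]
contact_force: [-0.6, 0.1, -6.4]
gripper_width: 0.0657
```

```bash
python3 st.py; python3 - <<'E'
from h import *
a=r.capture("side")[230:330,275:385];b=r.capture("scene")[150:250,165:275]
f=lambda i:cv2.resize(i,(400,364),interpolation=cv2.INTER_CUBIC)
cv2.imwrite("pics/h1.png",np.hstack([f(a),f(b)]))
E
```

```text
t 35.55 tcp [ 0.4588 -0.2904  0.1251] xax [-0.001  0.    -1.   ] yang 50.56 w 0.0657
F [-0.58  0.07 -6.43] M [-0.073 -0.058  0.026] Ftool [ 6.43 -0.31 -0.49] Mtool [-0.026 -0.091 -0.02 ]
```

View pics/h1.png

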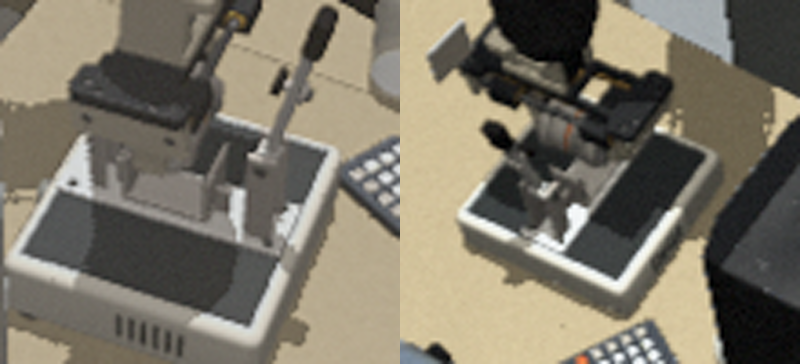

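The jar hangs between the cheeks and is clear of the upright clamp bar. I'll lower it slowly while watching the force.

Emit:
carry_out(
  moves=[
    [0, 0, -6, 0, 0, 0, 40],
    [0, 0, -12, 0, 0, 0, 40],
    [0, 0, -18, 0, 0, 0, 40],
    [0, 0, -22, 0, 0, 0, 40],
    [0, 0, -22, 0, 0, 0, 40],
  ],
)

```text
time_s: 36.15
tcp_pos: [0.4582, -0.2907, 0.1025]
eef_rot: [-157.3, 89.9, 163.3]
contact_force: [-0.2, -0.1, -5.5]
gripper_width: 0.0657
```

Emit:
carry_out(
  moves=[
    [0, 0, -6, 0, 0, 0, 40],
    [0, 0, -12, 0, 0, 0, 40],
    [0, 0, -18, 0, 0, 0, 40],
    [0, 0, -22, 0, 0, 0, 40],
    [0, 0, -22, 0, 0, 0, 40],
  ],
)

```text
time_s: 36.65
tcp_pos: [0.4582, -0.2907, 0.0806]
eef_rot: [-155.9, 89.9, 164.6]
contact_force: [0.4, 0.0, -6.0]
gripper_width: 0.0657
```

Emit:
carry_out(
  moves=[
    [0, 0, -2, 0, 0, 0, 40],
    [0, 0, -3, 0, 0, 0, 40],
    [0, 0, -4, 0, 0, 0, 40],
    [0, 0, -4, 0, 0, 0, 40],
  ],
)

```text
time_s: 37.05
tcp_pos: [0.4589, -0.2909, 0.0783]
eef_rot: [5.7, 90.0, -33.8]
contact_force: [-1.7, 2.4, 3.9]
gripper_width: 0.0661
```

Seated: the force reversed at exactly the predicted height. I'll release, check the gap, and lift off.

Emit:
carry_out(
  moves=[
    [0, 0, 1, 0, 0, 0, 100],
    [0, 0, 1, 0, 0, 0, 100],
    [0, 0, 1, 0, 0, 0, 100],
    [0, 0, 1, 0, 0, 0, 100],
  ],
)

```text
time_s: 37.45
tcp_pos: [0.459, -0.2909, 0.0786]
eef_rot: [17.6, 90.0, -21.9]
contact_force: [0.5, 0.3, -0.0]
gripper_width: 0.0866
```

Emit:
carry_out(
  moves=[
    [0, 0, 20, 0, 0, 0, 100],
    [0, 0, 70, 0, 0, 0, 100],
    [0, 0, 120, 0, 0, 0, 100],
    [0, 0, 170, 0, 0, 0, 60],
    [0, 0, 220, 0, 0, 0, 0],
  ],
)

```text
time_s: 37.95
tcp_pos: [0.4584, -0.2908, 0.3007]
eef_rot: [22.1, 90.0, -17.4]
contact_force: [0.9, -1.4, -0.3]
gripper_width: 0.0769
```

```bash
python3 st.py; python3 - <<'E'
from h import *
a=r.capture("side")[230:330,275:385];b=r.capture("scene")[150:250,165:275]
f=lambda i:cv2.resize(i,(400,364),interpolation=cv2.INTER_CUBIC)
cv2.imwrite("pics/h2.png",np.hstack([f(a),f(b)]))
E
```

```text
t 37.95 tcp [ 0.4584 -0.2908  0.3007] xax [ 0.001 -0.    -1.   ] yang 50.51 w 0.0769
F [ 0.85 -1.44 -0.27] M [-0.18  -0.286 -0.04 ] Ftool [ 0.27 -0.57  1.57] Mtool [ 0.04  -0.335  0.043]
```

View pics/h2.png

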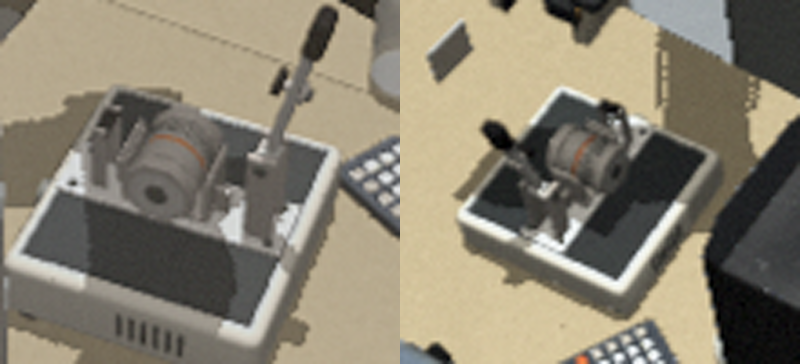

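The jar lies in the cradle, the orange ring is central, and the bar is upright. I'll triangulate the grip from the two views.

```bash
python3 - <<'E'
from h import *
o1,d1=ray("side",(362.4,239.1));o2,d2=ray("scene",(190.0,186.5))
s=np.linalg.lstsq(np.c_[d1,-d2],o2-o1,rcond=None)[0];a,b=o1+s[0]*d1,o2+s[1]*d2;P=(a+b)/2
c=np.array([.4585,-.291]);t=np.radians(-39.5);ex=np.array([np.cos(t),np.sin(t)]);ey=np.array([-ex[1],ex[0]])
print(P,np.linalg.norm(a-b),"mill",(P[:2]-c)@ex,(P[:2]-c)@ey)
phi=np.pi-np.arctan2(P[2]-.13,(P[:2]-c)@ex-.068);print(phi)
for f in [1.75,1.5,1.25,1,.75,.5,.25,0]:
  x=.068-.123*np.cos(f)+(.010 if f>0.1 else 0);z=.13+.123*np.sin(f);w=c+ex*x;print(f,round(x,4),w.round(4),round(z,4))
print(c+ex*.130)
E
```

```text
[ 0.53054142 -0.35755171  0.25021998] 0.0018465117694723336 mill 0.09792102126366152 -0.005528960674661541
1.8147258605117151
1.75 0.0999 [ 0.5356 -0.3546] 0.251
1.5 0.0693 [ 0.512  -0.3351] 0.2527
1.25 0.0392 [ 0.4888 -0.3159] 0.2467
1 0.0115 [ 0.4674 -0.2983] 0.2335
0.75 -0.012 [ 0.4492 -0.2834] 0.2138
0.5 -0.0299 [ 0.4354 -0.272 ] 0.189
0.25 -0.0412 [ 0.4267 -0.2648] 0.1604
0 -0.055 [ 0.4161 -0.256 ] 0.13
[ 0.5588112  -0.37369017]
```

Emit:
carry_out(
  moves=[
    [0, 0, 15, 0, 0, 0, 0],
    [35, -29, 15, 0, 0, 0, 0],
    [70, -58, 15, 0, 0, 0, 0],
    [108, -89, 15, 0, 0, 0, 0],
    [108, -89, 10, 0, 0, 0, 0],
  ],
)

```text
time_s: 38.55
tcp_pos: [0.57, -0.3826, 0.3039]
eef_rot: [-152.6, 89.7, 167.8]
contact_force: [-0.2, -0.9, -0.9]
gripper_width: 0.0295
```

Emit:
carry_out(
  moves=[
    [0, 0, -30, 0, 0, 0, 0],
    [0, 0, -65, 0, 0, 0, 0],
    [0, 0, -75, 0, 0, 0, 0],
    [0, 0, -75, 0, 0, 0, 0],
  ],
)

```text
time_s: 38.95
tcp_pos: [0.5659, -0.3795, 0.2319]
eef_rot: [-158.1, 89.8, 162.4]
contact_force: [-0.1, 0.7, 0.6]
gripper_width: 0.0012
```

Emit:
carry_out(
  moves=[
    [-15, 12, 0, 0, 0, 0, 0],
    [-30, 25, 0, 0, 0, 0, 0],
    [-42, 35, 2, 0, 0, 0, 0],
    [-54, 44, 3, 0, 0, 0, 0],
    [-65, 54, 4, 0, 0, 0, 0],
  ],
)

```text
time_s: 39.45
tcp_pos: [0.5032, -0.3265, 0.2405]
eef_rot: [12.4, 89.6, -27.0]
contact_force: [3.4, -3.1, -2.0]
gripper_width: 0.0004
```

Emit:
carry_out(
  moves=[
    [-12, 10, 1, 0, 0, 0, 0],
    [-23, 19, -3, 0, 0, 0, 0],
    [-34, 28, -6, 0, 0, 0, 0],
    [-43, 35, -15, 0, 0, 0, 0],
    [-52, 42, -25, 0, 0, 0, 0],
  ],
)

```text
time_s: 39.95
tcp_pos: [0.4519, -0.2844, 0.2162]
eef_rot: [18.4, 89.6, -21.0]
contact_force: [2.8, 1.5, 2.2]
gripper_width: 0.0003
```

```bash
python3 st.py
```

```text
t 39.95 tcp [ 0.4519 -0.2844  0.2162] xax [ 0.007 -0.003 -1.   ] yang 50.57 w 0.0003
F [2.83 1.5  2.18] M [ 0.096 -1.012  0.005] Ftool [-2.16  2.97  1.25] Mtool [-0.002 -0.72   0.717]
```

Emit:
carry_out(
  moves=[
    [-8, 7, -12, 0, 0, 0, 0],
    [-16, 12, -27, 0, 0, 0, 0],
    [-21, 16, -42, 0, 0, 0, 0],
    [-25, 19, -56, 0, 0, 0, 0],
    [-30, 24, -68, 0, 0, 0, 0],
  ],
)

```text
time_s: 40.45
tcp_pos: [0.4225, -0.2606, 0.1471]
eef_rot: [18.3, 89.6, -21.1]
contact_force: [1.6, -1.3, 2.0]
gripper_width: 0.0007
```

Emit:
carry_out(
  moves=[
    [-2, 2, -4, 0, 0, 0, 0],
    [-3, 3, -8, 0, 0, 0, 0],
    [-3, 3, -11, 0, 0, 0, 0],
    [-3, 3, -11, 0, 0, 0, 0],
  ],
)

```text
time_s: 40.85
tcp_pos: [0.4189, -0.2577, 0.1382]
eef_rot: [10.8, 89.7, -28.6]
contact_force: [-6.6, 6.9, 34.6]
gripper_width: 0.0006
```

```bash
python3 st.py
```

```text
t 40.85 tcp [ 0.4189 -0.2577  0.1382] xax [ 0.005 -0.003 -1.   ] yang 50.62 w 0.0006
F [-6.63  6.91 34.57] M [2.584 2.77  0.022] Ftool [-34.62   1.16  -9.33] Mtool [-0.017  3.78   0.24 ]
```

The grip stopped dead at z = 0.138 with 34 N, well over the 6 N needed, so the clamp is home. I'll back off and check.

Emit:
carry_out(
  moves=[
    [0, 0, 10, 0, 0, 0, 0],
    [0, 0, 50, 0, 0, 0, 0],
    [0, 0, 100, 0, 0, 0, 0],
    [0, 0, 150, 0, 0, 0, 0],
    [0, 40, 180, 0, 0, 0, 0],
  ],
)

```text
time_s: 41.35
tcp_pos: [0.4174, -0.219, 0.3178]
eef_rot: [10.3, 89.8, -29.4]
contact_force: [1.1, 1.2, -0.7]
gripper_width: 0.0007
```

Emit:
carry_out(
  moves=[
    [15, 45, 0, 0, 0, 0, 0],
    [30, 90, 0, 0, 0, 0, 0],
    [45, 130, 0, 0, 0, 0, 0],
    [45, 130, 0, 0, 0, 0, 0],
    [45, 130, 0, 0, 0, 0, 0],
  ],
)

```text
time_s: 41.85
tcp_pos: [0.4618, -0.0859, 0.3138]
eef_rot: [-163.7, 90.0, 157.0]
contact_force: [-0.6, -0.1, -0.0]
gripper_width: 0.0004
```

```bash
python3 st.py; python3 - <<'E'
from h import *
S=r.capture("side");C=r.capture("scene");W=r.capture("wrist")
f=lambda i:cv2.resize(i,(400,300),interpolation=cv2.INTER_CUBIC)
cv2.imwrite("pics/end.png",np.vstack([np.hstack([f(S[245:338,275:399]),f(C[160:235,165:265])]),np.hstack([f(S[150:240,225:345]),f(W)])]))
E
```

```text
t 41.85 tcp [ 0.4618 -0.0859  0.3138] xax [-0.  0. -1.] yang 50.65 w 0.0004
F [-0.62 -0.13 -0.03] M [-0.138 -0.059 -0.011] Ftool [ 0.03 -0.49 -0.4 ] Mtool [ 0.011 -0.133 -0.069]
```

View pics/end.png

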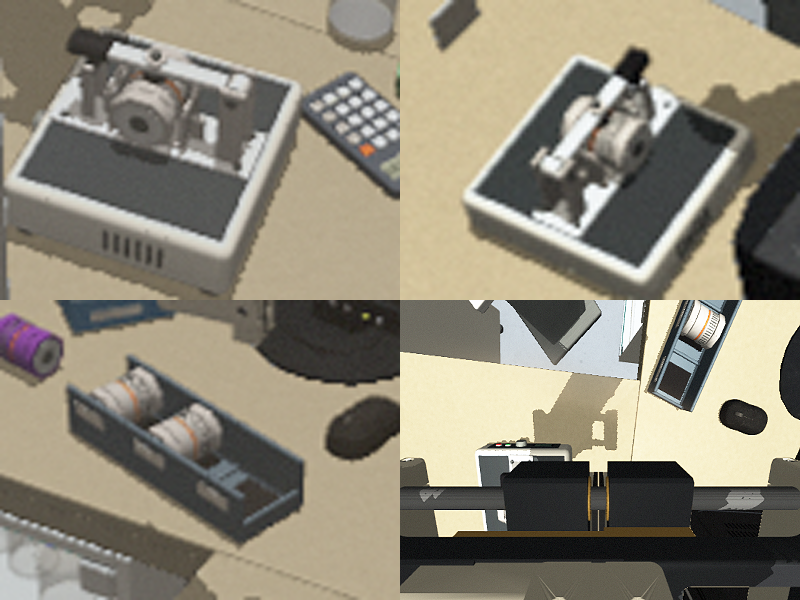

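The bar lies flat over the centred jar, the other two jars lie in the rack, and the bystanders are where they were. Handing in.

```bash
python3 -c "
from plant import r
print(r.close_job())"
```

```text
the job is handed in; nothing more can be done
None
```

I put the jar from the mill-side end pocket of the rack into the cradle, swung the clamp bar over it and pressed it home. I handed the job in with the arm clear of everything, at about 42 s on the robot's clock.

**Which jar holds the ball:**
- **Chosen jar:** the moment changed by 4.85 N m/rad at small tilts and 5.43 at large ones. That is a step of about −0.05 to −0.06 N m, and a ball running 32 mm should give about 0.053.
- **Middle jar:** I lifted it, rocked it and put it back. It showed no step (0.004 ± 0.01 N m), but only in a test that held the jar level after rocking.
- **Third jar:** I did not lift or test it.

**Conflicting results:** the level-hold test was unreliable. On the chosen jar it first gave 0.076 N m, which was arm settling, and then 0.010 once settled, so it missed the ball there too. The choice therefore rests on the small-versus-large tilt test, which only the chosen jar had. I repeated the small-tilt half and it agreed.

**Last checks:**
- **Jar in the cradle:** it met the floor at the height I expected, and I let it go only after that contact.
- **Clamp:** the bar stopped firmly under 34 N, and about 6 N is enough to close it.
- **Final picture:** it shows the bar flat over the centred jar and the other two jars lying in the rack. The bystanders I could see had not moved; I did not measure any of them.

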